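Gap a sample carousel's reader head with a feeler and run the jars past it

TASK

First set the carousel's reader head with the feeler gauge: move the head by its blue tab towards the deck's rim until the feeler's blade, slid along the rim through the gap past its taper, drags lightly between rim and head, then stand the feeler back upright on its green mat. Then load every sample jar upright into a pocket of the deck, while the deck is still near its starting stop, and finally turn the deck steadily by the red crank counter-clockwise through its full turn until it reaches the end stop. Leave the jars standing in their pockets, the gap as set, and the amber bottle and the two boxes alone.

Things in the scene. Friction and masses are not known exactly. Their poses are not given: they have to be found in the camera images.
- axis (a point): point on the fixed carousel unit (white base), on the vertical turning axis of the grey round deck, at the height of the deck's top face (60 mm above the bench). The deck is a disc of radius 110 mm whose rim stands from 25 to 60 mm above the bench. In this frame z is up and the blue-tabbed reader head stands beyond the rim along +y
- deck (a joint): turn of the deck about its vertical axis, rad, growing counter-clockwise seen from above; stop at 0, end stop at 6.8 (a little over one full turn, 6.28). It starts near 0 (0.05 to 0.25), stays where it is left and resists with about 0.45 N m
- pocket0 (a point): centre of a jar pocket on the deck's top face (75 mm from the axis; turns with the deck): a blue round spot inside four white studs 9 mm high that leave a circle of 46 mm diameter. The four pockets and the crank stand 72 degrees apart
- pocket1 (a point): centre of a jar pocket on the deck's top face (75 mm from the axis; turns with the deck): a blue round spot inside four white studs 9 mm high that leave a circle of 46 mm diameter. The four pockets and the crank stand 72 degrees apart
- pocket2 (a point): centre of a jar pocket on the deck's top face (75 mm from the axis; turns with the deck): a blue round spot inside four white studs 9 mm high that leave a circle of 46 mm diameter. The four pockets and the crank stand 72 degrees apart
- pocket3 (a point): centre of a jar pocket on the deck's top face (75 mm from the axis; turns with the deck): a blue round spot inside four white studs 9 mm high that leave a circle of 46 mm diameter. The four pockets and the crank stand 72 degrees apart
- crank (a point): red upright crank handle on the deck: a round sleeve, 22 mm diameter, that spins freely on its pin, so it can stay gripped at a fixed wrist angle all the way round. 85 mm from the deck axis; the sleeve runs from 74 to 154 mm above the bench, this point is on its axis 119 mm above the bench; it turns with the deck
- head (a joint): position of the reader head on its slide, m, growing as it moves towards the deck's rim. The gap between the rim and the head's black round-nosed shoe is 0.020 m minus this value (0.014 when the 6 mm blade just fits). Travel 0 to 0.0175; it starts well open (0.001 to 0.007), stays where it is left and gives way at about 3 N
- head_tab (a point): grip tab on top of the reader head, blue, upright: 30 mm along the rim by 16 mm in the sliding direction, from 70 to 118 mm above the bench; this point is on its middle, 102 mm above the bench. Same axes as gap; moves along its y with the head
- gap (a point): fixed point on the rim's face nearest the reader head's shoe, 46 mm above the bench. Axes: x along the rim (the tangent, the way the blade is slid in), y outward from the deck to the head, z up. The shoe is an upright black cylinder of radius 15 mm, from 22 to 66 mm above the bench, opposite this point
- feeler_grip (a point): feeler gauge, freestanding: an orange upright handle 30 mm (x) by 24 mm (y), on a dark steel foot 50 x 50 x 10 mm, 120 mm high in all, 250 g. This point is in the handle's middle, 98 mm above the underside of the foot. A steel blade 6 mm thick (in y) and 22 mm high, its mid-height 43 mm above the underside, stands out from the handle along +x; z is up
- feeler_tip (a point): tip of the feeler's blade: 102.5 mm ahead (x) of the handle's axis and 43 mm above the foot's underside. The last 26 mm of the blade taper from 6 mm down to 2 mm, so that the blade can wedge the head outward when the gap is a little too tight; the taper is through the gap when the tip is over 30 mm past gap
- mat_top (a point): middle of the top face of the green parking mat, 160 mm (x) by 130 mm (y), 3 mm thick, fixed on the bench, on which the feeler's foot starts and must stand again
- jar0_mid (a point): sample jar, clear with a yellow lid band and closed: upright cylinder 36 mm diameter, 70 mm high, 90 g, standing on the bench at first; this point is its centre (35 mm above its underside), z along the jar. Two to four jars are present
- jar1_mid (a point): sample jar, clear with a yellow lid band and closed: upright cylinder 36 mm diameter, 70 mm high, 90 g, standing on the bench at first; this point is its centre (35 mm above its underside), z along the jar. Two to four jars are present
- jar2_mid (a point): sample jar, clear with a yellow lid band and closed: upright cylinder 36 mm diameter, 70 mm high, 90 g, standing on the bench at first; this point is its centre (35 mm above its underside), z along the jar. Two to four jars are present
- jar3_mid (a point): sample jar, clear with a yellow lid band and closed: upright cylinder 36 mm diameter, 70 mm high, 90 g, standing on the bench at first; this point is its centre (35 mm above its underside), z along the jar. Two to four jars are present
- reagent: bystander: amber bottle, 52 mm diameter, 100 mm high; origin under its middle; leave alone
- tipbox: bystander: blue box 110 x 75 x 50 mm; origin under its middle; leave alone
- testkit: bystander: white box 130 x 80 x 45 mm; origin under its middle; leave alone

How it is judged (in metres and radians):
On the way, in this order (a step that is already met when the one before it is completed fails the run):
1. the feeler's blade is through the gap past its taper, touching the head with drag, and the gap is set to the blade (value of joint head between 0.0118 and 0.0152 m and x of feeler_tip in the frame of gap between 0.03 and 0.075 m and z of feeler_tip in the frame of gap between -0.018 and 0.018 m and y of feeler_tip in the frame of gap between 0 and 0.01 m and contact force between feeler and head above 0.4 N), for 0.1 s.
2. every jar stands upright in a pocket, with the deck still near its starting stop (((horizontal distance between jar0_mid and pocket0 below 0.011 m and z of jar0_mid in the frame of pocket0 between 0.028 and 0.042 m) or (horizontal distance between jar0_mid and pocket1 below 0.011 m and z of jar0_mid in the frame of pocket1 between 0.028 and 0.042 m) or (horizontal distance between jar0_mid and pocket2 below 0.011 m and z of jar0_mid in the frame of pocket2 between 0.028 and 0.042 m) or (horizontal distance between jar0_mid and pocket3 below 0.011 m and z of jar0_mid in the frame of pocket3 between 0.028 and 0.042 m)) and angle between each of jar0_mid, jar1_mid, jar2_mid, jar3_mid's own z axis and vertical below 0.15 rad and ((horizontal distance between jar1_mid and pocket0 below 0.011 m and z of jar1_mid in the frame of pocket0 between 0.028 and 0.042 m) or (horizontal distance between jar1_mid and pocket1 below 0.011 m and z of jar1_mid in the frame of pocket1 between 0.028 and 0.042 m) or (horizontal distance between jar1_mid and pocket2 below 0.011 m and z of jar1_mid in the frame of pocket2 between 0.028 and 0.042 m) or (horizontal distance between jar1_mid and pocket3 below 0.011 m and z of jar1_mid in the frame of pocket3 between 0.028 and 0.042 m)) and ((horizontal distance between jar2_mid and pocket0 below 0.011 m and z of jar2_mid in the frame of pocket0 between 0.028 and 0.042 m) or (horizontal distance between jar2_mid and pocket1 below 0.011 m and z of jar2_mid in the frame of pocket1 between 0.028 and 0.042 m) or (horizontal distance between jar2_mid and pocket2 below 0.011 m and z of jar2_mid in the frame of pocket2 between 0.028 and 0.042 m) or (horizontal distance between jar2_mid and pocket3 below 0.011 m and z of jar2_mid in the frame of pocket3 between 0.028 and 0.042 m)) and ((horizontal distance between jar3_mid and pocket0 below 0.011 m and z of jar3_mid in the frame of pocket0 between 0.028 and 0.042 m) or (horizontal distance between jar3_mid and pocket1 below 0.011 m and z of jar3_mid in the frame of pocket1 between 0.028 and 0.042 m) or (horizontal distance between jar3_mid and pocket2 below 0.011 m and z of jar3_mid in the frame of pocket2 between 0.028 and 0.042 m) or (horizontal distance between jar3_mid and pocket3 below 0.011 m and z of jar3_mid in the frame of pocket3 between 0.028 and 0.042 m)) and value of joint deck below 0.6 rad), for 0.2 s.
3. the deck has been turned through its full turn to the end stop with the jars aboard (((horizontal distance between jar0_mid and pocket0 below 0.011 m and z of jar0_mid in the frame of pocket0 between 0.028 and 0.042 m) or (horizontal distance between jar0_mid and pocket1 below 0.011 m and z of jar0_mid in the frame of pocket1 between 0.028 and 0.042 m) or (horizontal distance between jar0_mid and pocket2 below 0.011 m and z of jar0_mid in the frame of pocket2 between 0.028 and 0.042 m) or (horizontal distance between jar0_mid and pocket3 below 0.011 m and z of jar0_mid in the frame of pocket3 between 0.028 and 0.042 m)) and angle between each of jar0_mid, jar1_mid, jar2_mid, jar3_mid's own z axis and vertical below 0.15 rad and ((horizontal distance between jar1_mid and pocket0 below 0.011 m and z of jar1_mid in the frame of pocket0 between 0.028 and 0.042 m) or (horizontal distance between jar1_mid and pocket1 below 0.011 m and z of jar1_mid in the frame of pocket1 between 0.028 and 0.042 m) or (horizontal distance between jar1_mid and pocket2 below 0.011 m and z of jar1_mid in the frame of pocket2 between 0.028 and 0.042 m) or (horizontal distance between jar1_mid and pocket3 below 0.011 m and z of jar1_mid in the frame of pocket3 between 0.028 and 0.042 m)) and ((horizontal distance between jar2_mid and pocket0 below 0.011 m and z of jar2_mid in the frame of pocket0 between 0.028 and 0.042 m) or (horizontal distance between jar2_mid and pocket1 below 0.011 m and z of jar2_mid in the frame of pocket1 between 0.028 and 0.042 m) or (horizontal distance between jar2_mid and pocket2 below 0.011 m and z of jar2_mid in the frame of pocket2 between 0.028 and 0.042 m) or (horizontal distance between jar2_mid and pocket3 below 0.011 m and z of jar2_mid in the frame of pocket3 between 0.028 and 0.042 m)) and ((horizontal distance between jar3_mid and pocket0 below 0.011 m and z of jar3_mid in the frame of pocket0 between 0.028 and 0.042 m) or (horizontal distance between jar3_mid and pocket1 below 0.011 m and z of jar3_mid in the frame of pocket1 between 0.028 and 0.042 m) or (horizontal distance between jar3_mid and pocket2 below 0.011 m and z of jar3_mid in the frame of pocket2 between 0.028 and 0.042 m) or (horizontal distance between jar3_mid and pocket3 below 0.011 m and z of jar3_mid in the frame of pocket3 between 0.028 and 0.042 m)) and value of joint deck above 6.6 rad), for 0.2 s.
At the end, for the whole second after the job is handed in: every jar present stands upright (within 8 degrees) in a pocket, within 11 mm of its centre; the deck is at its end stop (over 6.6 rad); the gap between rim and shoe is 4.8 to 8.2 mm (blade 6 mm); the feeler stands upright with its middle over the mat; all at rest (all of step 3 and value of joint head between 0.0118 and 0.0152 m and x of feeler_grip in the frame of mat_top between -0.08 and 0.08 m and y of feeler_grip in the frame of mat_top between -0.065 and 0.065 m and angle between feeler_grip's own z axis and vertical below 0.1 rad and z of feeler_grip in the frame of mat_top below 0.104 m and linear speed of feeler below 0.02 m/s and velocity of joint deck below 0.05 rad/s); the robot touches nothing.
It fails at once if a bystander (amber bottle, blue or white box) was moved more than 30 mm (distance of any of reagent, tipbox, testkit from where it was at the start of the episode above 0.03 m).
It fails at once if the deck was spun fast (over 3 rad/s) (velocity of joint deck above 3 rad/s).
Of jar0, jar1, jar2, jar3 only 2 to 4 are there at a start; the rules pass over those that are not, and their reading is None.
At some moment in a run one of feeler may be knocked a few centimetres aside while the robot is not near it.
It also fails if it takes over 210 s, if anything falls off the work surface, if the arm or the gripper's body presses on something with over 40 N, if the wrist force passes 120 N, or if a joint passes its speed limit or range.

ROBOT

A 6-joint arm with a two-finger parallel gripper is mounted at the origin on the work surface. World frame = base frame: x ahead of the robot, y to its left, z up, the work surface at z = 0. Lengths are in m, angles in degrees, forces in N, time in s.
With the tool pointing down it reaches from about 0.4 to 0.825 m from the base axis. Payload 7 kg.
Tool frame: the origin (TCP) lies at the very end of the fingers, on their centre line; the grasp point (between the pads) lies 19 mm behind it (r.hold_point_z is the distance from the TCP to the grasp point, in m); x points along the fingers, y is the direction in which the jaws open and shut, and the axes are right-handed (so a half turn about x gives the same grasp; the last joint's range is limited). The gripper opens to 88 mm and grips with 3 to 60 N. Pads are 19 mm wide; open, the fingers measure 130 mm over their backs; the gripper's body (78 mm by 193 mm) begins 47 mm behind the grasp point.
Start: joints at [89.158, 20.546, 0.682, 0, -70.136, -16.507], TCP at [0.201, 0.644, 0.227] pointing down, gripper open.
Joint ranges: [-176.03, 176.03], [-82.01, 121.73], [-58.28, 71.71], [-173.87, 95.51], [-174.79, -0.11], [-173.66, 173.66]. Speed limits (degrees/s): [136.94, 136.94, 172.46, 180, 180, 180].

INTERFACE

Orientations are given as [roll, pitch, yaw] about the fixed x, y, z axes, in that order (R = Rz(yaw) Ry(pitch) Rx(roll)).
In Python, from plant import r gives the robot as it stands. The module is installed in compiled form; this text tells all that it offers.
- The arm moves only by the shell command python3 -m creep 'ROWS' [FORCE]. ROWS is JSON, a list of rows, each a list of 7 numbers: the turn, a rotation vector about the tool's x, y, z in rad, then the shift along the tool's x, y, z in cm, then the opening in per cent of the stroke, from 0 (shut) to 100 (fully open). In form: [[rx, ry, rz, x, y, z, fingers], ...]. A call has 1 to 8 rows; each row shifts and turns the commanded pose from where the row before left it, along the tool's axes as they then stand; what a row does not reach is not made up. A row lasts 1/10 s, in which the tool goes at most 50 mm and 8.59 degrees, less where a joint would pass 70% of its speed; a pose out of reach is approached as far as the arm can. A call is refused whole if a number of a shift passes 5 or a number of a turn 0.15, either way. A call with a gripper value outside its range is refused whole. The fingers move at their own pace and stop on an object; FORCE is the grip in N (left out, the last holds). Time passes only in rows, so rows that do not move let the fingers close. It gives the time, the measured TCP pose, the force and the opening at its end, in the units of the state.
- r.get_state(): the state, without advancing time (a new reading comes with each control period).
- r.capture(name): name is "scene" or "side" or "wrist"; returns (picture, depth): 480x640x3 uint8, blue, green, red; 480x640 float32, m along the optical axis (not along the pixel's ray), 0 where there is no reading.
- r.camera_info(name): a dict with "fovy" (degrees; the focal length in pixels is half the picture's height over the tangent of half this angle, whatever the lens; pixels are square), "cx", "cy" (the principal point, pixels), "dist_coeffs" ([k1, k2, p1, p2, k3] as OpenCV has them; the pictures are not rectified), "camera_from_world" (4x4, takes a point from world to camera coordinates). Camera axes: x right, y down, z forward; pixel columns grow to the right and rows downward; lengths in m; the calibration is good to about 2 mm. A picture is of the moment at which its call begins: read the wrist's pose just before it. camera_info takes no time and is no camera call; for the wrist camera it gives the pose at the moment of the call.
- r.close_job(): hands the job in, once; it reports no verdict.
Trained networks look in the newest picture that a camera, given by its name, has taken for a name from the list of things; names that differ only in an ending like _2 or _b are one class to them, and where a whole thing is asked for, a point or a joint stands for the part that bears it (a point fixed in the world has none). Each returns a list of dicts, best first, with "score" (0 to 1); they miss things now and then, are a little off and sometimes report something else, mostly with a low value. They report only what shows in the picture. A call takes as long as a camera call.
- r.look_for(query, camera): "rect" ([left, top, right, bottom] in pixels, round what is visible of it).
- r.masks_of(query, camera): "pixels" (480x640 bool, what is visible of it) and "rect" ([left, top, right, bottom] in pixels, round what is visible of it).
The state is a dict: "time_s": time; "joints": joint angles; "qd": joint speeds; "joint_torque": joint torques, N m; "tcp_pos": TCP position; "eef_rot": TCP orientation; "contact_force": force on the tool from outside, world axes, zero at the start; "moment": the same for the moment, N m; "gripper_width": finger opening in m.
Only numpy, scipy, OpenCV 4.12 (cv2) and the standard library are available. Lean on these libraries where they do the work, as an engineer would, in place of code of your own. Each camera call takes 0.05 s, during which the arm holds its last target. There are 200 camera calls.

## Working session

There is one attempt and no reset: what is moved stays moved. The work goes in short steps, Python scripts to look and compute and a shell command to move; the robot and the scene stay as the last step left them, time stands still between calls to the robot, and variables do not carry over. Pictures are saved under pics/ and viewed, about 12 in all and at most 16, crops included, and the job is handed in when it is done.

```bash
mkdir -p pics; ls
cat > h.py <<'E'
import numpy as np, cv2, json
from plant import r
def K(n):
    i=r.camera_info(n); f=240/np.tan(np.radians(i["fovy"])/2)
    return np.array([[f,0,i["cx"]],[0,f,i["cy"]],[0,0,1.]]),np.array(i["dist_coeffs"],float),np.array(i["camera_from_world"])
def cloud(n,depth,info=None):
    k,d,T=info or K(n)
    v,u=np.mgrid[0:480,0:640]
    p=cv2.undistortPoints(np.stack([u,v],-1).reshape(-1,1,2).astype(np.float64),k,d).reshape(480,640,2)
    c=np.dstack([p*depth[...,None],depth]).astype(float)
    Ti=np.linalg.inv(T); w=c@Ti[:3,:3].T+Ti[:3,3]
    w[depth<=0]=np.nan
    return w
def proj(n,P):
    k,d,T=K(n); P=np.atleast_2d(P)
    q=P@T[:3,:3].T+T[:3,3]
    return cv2.projectPoints(q,np.zeros(3),np.zeros(3),k,d)[0].reshape(-1,2)
E
python3 - <<'E'
from h import *
s=r.get_state(); print(s)
for n in ["scene","side","wrist"]:
    im,d=r.capture(n); cv2.imwrite(f"pics/{n}0.png",im); np.save(f"{n}0.npy",d)
    k,dd,T=K(n); print(n,np.linalg.inv(T).round(3).tolist(),k[0,0])
    w=cloud(n,d)
    if n=="wrist": continue
    for q in ["axis","crank","head_tab","feeler_grip","mat_top","jar0_mid","reagent","tipbox","testkit"]:
        for m in r.masks_of(q,n)[:5]:
            if m["score"]<.3: continue
            p=w[m["pixels"]]; p=p[np.isfinite(p[:,0])]
            if len(p): print(q,round(m["score"],2),np.round(m["rect"]),np.median(p,0).round(3),np.percentile(p,2,0).round(3),np.percentile(p,98,0).round(3))
E
```

```text
pics
{'time_s': 0.0, 'joints': array([ 8.91586787e+01,  2.05905735e+01,  6.35369808e-01, -2.32112182e-02,
       -7.01365665e+01, -1.65056142e+01]), 'qd': array([-0.13618719,  0.06964535, -0.0509768 ,  0.04961295,  0.03886234,
        0.00231306]), 'joint_torque': array([ 5.02512721e-04, -5.82715523e+01,  2.93049198e+01,  6.99704692e+00,
        6.81616933e-03, -1.63081031e-04]), 'tcp_pos': array([0.2011311 , 0.64382475, 0.22563482]), 'eef_rot': array([  93.13248841,   89.90567051, -104.22235132]), 'contact_force': array([ 0.34745689,  0.63922624, -0.14055574]), 'moment': array([-0.00224505, -0.02177138, -0.04002706]), 'gripper_width': 0.08744475405128178}
scene [[-0.459, 0.675, -0.578, 1.159], [0.889, 0.347, -0.3, 0.357], [-0.002, -0.651, -0.759, 0.948], [0.0, 0.0, 0.0, 1.0]] 441.4445696924051
axis 0.87 [304. 243. 425. 351.] [0.58  0.152 0.06 ] [0.45  0.033 0.01 ] [0.649 0.324 0.119]
crank 0.64 [302. 247. 390. 323.] [0.565 0.126 0.06 ] [0.451 0.032 0.035] [0.65  0.219 0.126]
crank 0.42 [386. 297. 418. 330.] [0.593 0.281 0.07 ] [0.562 0.244 0.024] [0.606 0.307 0.119]
head_tab 0.67 [3
[... 1869 characters left out ...]
 0.003] [ 0.372 -0.189 -0.002] [ 0.528 -0.058  0.008]
jar0_mid 0.69 [384. 337. 405. 367.] [ 0.564 -0.367  0.054] [ 0.552 -0.377  0.003] [ 0.588 -0.341  0.074]
reagent 0.67 [389. 264. 411. 301.] [ 0.705 -0.183  0.056] [ 0.689 -0.197  0.004] [ 0.733 -0.154  0.101]
tipbox 0.62 [361. 222. 405. 264.] [ 0.759 -0.001  0.047] [ 0.711 -0.031  0.006] [0.827 0.051 0.054]
tipbox 0.53 [282. 274. 331. 321.] [ 0.445 -0.119  0.05 ] [ 0.419 -0.137  0.004] [ 0.534 -0.084  0.125]
testkit 0.67 [153. 187. 198. 231.] [0.276 0.415 0.043] [0.212 0.364 0.001] [0.35  0.508 0.051]
wrist [[-0.298, -0.918, -0.26, 0.271], [-0.955, 0.287, 0.081, 0.623], [0.0, 0.272, -0.962, 0.386], [0.0, 0.0, 0.0, 1.0]] 354.74657375554983
```

Run:
```python
import cv2
a=cv2.imread("pics/scene0.png")[180:390,150:550]; b=cv2.imread("pics/side0.png")[170:390,130:430]
a=cv2.resize(a,(800,420),interpolation=cv2.INTER_CUBIC);b=cv2.resize(b,(800,587),interpolation=cv2.INTER_CUBIC)
cv2.imwrite("pics/a.png",a);cv2.imwrite("pics/b.png",b)
```

```text
(no output)
```

View pics/a.png

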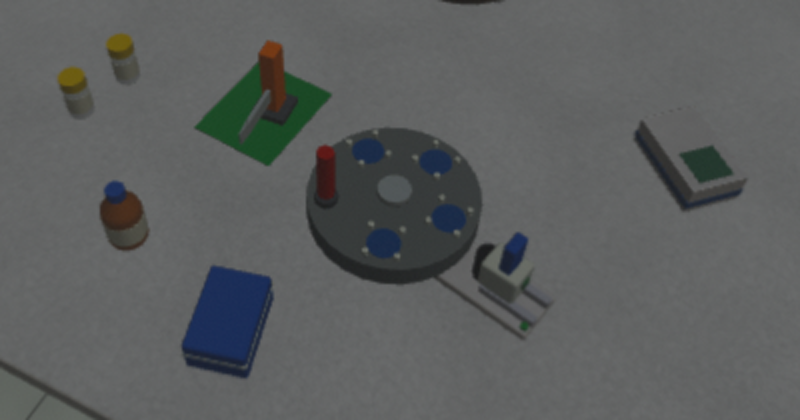

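View pics/b.png

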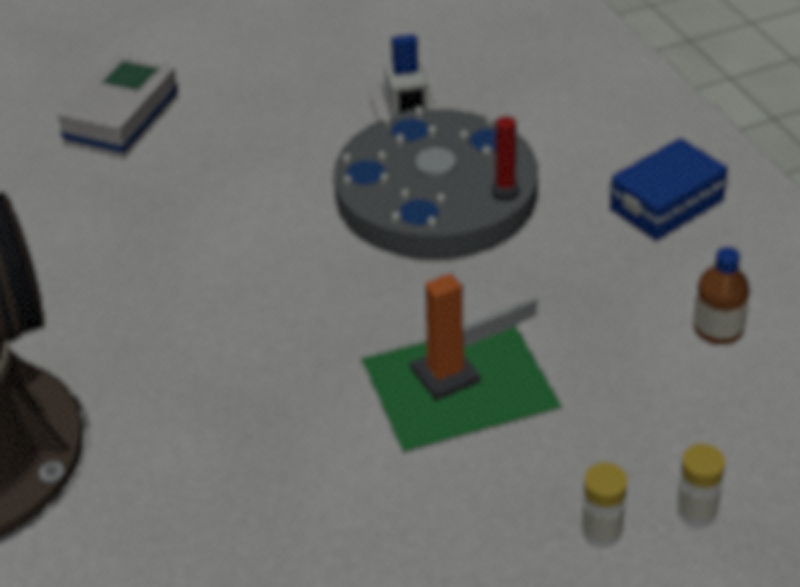

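```bash
cat >> h.py <<'E'
from scipy.spatial.transform import Rotation as Ro
def rot(): return Ro.from_euler("xyz",r.get_state()["eef_rot"],degrees=True).as_matrix()
def go(target,yaw=None,first="h"):
    """print tool-frame total to reach target TCP (world); yaw = wanted world dir of tool y (deg, mod 180)"""
    s=r.get_state(); R=rot(); p=s["tcp_pos"]
    y0=np.degrees(np.arctan2(R[1,1],R[0,1])); d=np.array(target)-p
    print("tcp",p.round(4),"yaw",y0.round(2),"tilt x",R[:,0].round(4),"w",round(s["gripper_width"],4),"F",s["contact_force"].round(1),"t",round(s["time_s"],2),"j6",s["joints"][5].round(1))
    t=(R.T@d)*100
    print(" shift now cm",t.round(2), "max",abs(t).max().round(1))
    if yaw is not None:
        dy=(yaw-y0+90)%180-90
        rx=-np.radians(dy)  # tool x points down
        R2=R@Ro.from_rotvec([rx,0,0]).as_matrix()
        print(" turn rx",rx.round(4),"after turn shift cm",(R2.T@d*100).round(2))
    # level correction
    a=np.cross(R[:,0],[0,0,-1]); print(" level turn (tool)",(R.T@a).round(4))
E
python3 - <<'E'
from h import *
for n in ["scene","side"]:
    im=cv2.imread(f"pics/{n}0.png"); d=np.load(f"{n}0.npy"); w=cloud(n,d)
    hsv=cv2.cvtColor(im,cv2.COLOR_BGR2HSV); H,S,V=[hsv[...,i].astype(int) for i in range(3)]
    ok=np.isfinite(w[...,0])
    cand={"red":((H<6)|(H>174))&(S>150),"orange":(H>6)&(H<15)&(S>150),"yellow":(H>20)&(H<32)&(S>120),"blue":(H>105)&(H<128)&(S>120),"green":(H>50)&(H<85)&(S>120)}
    for c,m in cand.items():
        nl,l,st,ce=cv2.connectedComponentsWithStats((m&ok).astype(np.uint8))
        for i in range(1,nl):
            if st[i,4]<25: continue
            p=w[l==i]; top=p[p[:,2]>np.percentile(p[:,2],90)-.006]
            print(n,c,st[i,4],ce[i].round(),"med",np.median(p,0).round(3),"min",p.min(0).round(3),"max",p.max(0).round(3),"top",top.mean(0).round(3))
    # deck top plane
    p=w[ok]; m=(abs(p[:,2]-.06)<.004)&(p[:,0]>.38)&(p[:,0]<.7)&(p[:,1]>-.03)&(p[:,1]<.25)
    q=p[m]; c,rad=cv2.minEnclosingCircle(q[:,:2].astype(np.float32)); print("deck",c,rad,len(q),q[:,2].mean())
    (cc,ax,an)=cv2.fitEllipse(cv2.convexHull(q[:,:2].astype(np.float32))); print(cc,ax,an)
go([.52,.12,.33])
E
```

```text
scene red 105 [314. 263.] med [0.594 0.055 0.143] min [0.583 0.04  0.078] max [0.6   0.059 0.156] top [0.591 0.049 0.153]
scene orange 225 [287. 216.] med [ 0.449 -0.102  0.092] min [ 0.43  -0.122  0.015] max [ 0.46  -0.097  0.126] top [ 0.447 -0.11   0.122]
scene orange 44 [214. 284.] med [ 0.719 -0.155  0.071] min [ 0.707 -0.161  0.062] max [ 0.73  -0.149  0.082] top [ 0.717 -0.157  0.075]
scene yellow 2014 [282.  24.] med [-0.48  -0.654  0.135] min [-1.55  -1.523 -0.403] max [-0.451 -0.617  0.189] top [-0.524 -0.688  0.183]
scene yellow 124 [210. 202.] med [ 0.49  -0.336  0.07 ] min [ 0.467 -0.357  0.056] max [ 0.506 -0.321  0.075] top [ 0.488 -0.338  0.07 ]
scene yellow 135 [186. 219.] med [ 0.575 -0.354  0.07 ] min [ 0.554 -0.379  0.056] max [ 0.592 -0.338  0.075] top [ 0.574 -0.357  0.07 ]
scene blue 26 [598.   2.] med [-0.486  0.445  0.4  ] min [-0.493  0.438  0.393] max [-0.481  0.452  0.406] top [-0.486  0.445  0.403]
scene blue 41 [609.   3.] med [-0.488  0.476  0.401] min [-0.495  0.467  0.392] max [-0.482  0.484  0.411] top [-0.487  0.475  0.407]
scene blue 56 [620.   3.]
[... 3327 characters left out ...]
0.057] max [0.514 0.084 0.068] top [0.495 0.063 0.063]
side blue 56 [402. 267.] med [ 0.713 -0.174  0.1  ] min [ 0.702 -0.184  0.09 ] max [ 0.726 -0.162  0.106] top [ 0.713 -0.173  0.1  ]
side green 1556 [303. 316.] med [ 0.447 -0.14   0.004] min [ 0.371 -0.19  -0.004] max [ 0.532 -0.053  0.011] top [ 0.449 -0.134  0.004]
deck (0.5421934127807617, 0.12929630279541016) 0.1245710477232933 2205 0.06045279817610371
(0.5418736338615417, 0.12355157732963562) (0.21511396765708923, 0.2380388230085373) 168.06802368164062
tcp [0.2013 0.6443 0.2266] yaw -107.35 tilt x [ 0.  0. -1.] w 0.0874 F [-0.3  0.8 -0.4] t 1.05 j6 -16.5
 shift now cm [-10.34  40.54 -46.05] max 46.1
 level turn (tool) [ 0. -0.  0.]
```

```bash
python3 -m creep '[[0,0,0,-1,4,-4.5,100],[0,0,0,-1,4,-4.5,100],[0,0,0,-1,4,-4.5,100],[0,0,0,-1,4,-4.5,100],[0,0,0,-1,4,-4.5,100],[0,0,0,-1,4,-4.5,100],[0,0,0,-1,4,-4.5,100],[0,0,0,-1,4,-4.5,100]]' 
python3 -m creep '[[0,0,0,0,1,-4.5,100],[0,0,0,0,1,-4.5,100],[0,0,0,0,0,0,100],[0,0,0,0,0,0,100]]'
cat > deck.py <<'E'
from h import *
import sys
n="wrist"; i=K(n); im,d=r.capture(n); w=cloud(n,d,i); cv2.imwrite(f"pics/{sys.argv[1]}.png",im); np.save(sys.argv[1]+".npy",d)
hsv=cv2.cvtColor(im,cv2.COLOR_BGR2HSV); H,S,V=[hsv[...,k].astype(int) for k in range(3)]
ok=np.isfinite(w[...,0])
cand={"red":((H<6)|(H>174))&(S>150),"orange":(H>6)&(H<15)&(S>150),"yellow":(H>20)&(H<32)&(S>120),"blue":(H>105)&(H<128)&(S>120),"green":(H>50)&(H<85)&(S>120)}
for c,m in cand.items():
    nl,l,st,ce=cv2.connectedComponentsWithStats((m&ok).astype(np.uint8))
    for k in range(1,nl):
        if st[k,4]<60: continue
        p=w[l==k]; hi=np.percentile(p[:,2],95); top=p[p[:,2]>hi-.006]
        (a,b,an)=cv2.minAreaRect(top[:,:2].astype(np.float32))
        print(c,st[k,4],ce[k].round(),"min",p.min(0).round(3),"max",p.max(0).round(3),"top",top.mean(0).round(4),"rect",np.round(a,4),np.round(b,4),round(an,1))
go([0.5,0,0.3])
E
python3 deck.py w1
```

```text
time_s: 1.85
tcp_pos: [0.4052, 0.3043, 0.2929]
eef_rot: [-108.9, 89.9, 53.8]
contact_force: [1.5, 0.6, 0.5]
gripper_width: 0.0876
time_s: 2.25
tcp_pos: [0.4852, 0.2592, 0.2917]
eef_rot: [55.3, 90.0, -142.3]
contact_force: [-0.6, 0.5, -1.1]
gripper_width: 0.0877
red 1726 [525.  27.] min [0.579 0.04  0.078] max [0.6   0.061 0.157] top [0.5896 0.0514 0.1545] rect [0.5897 0.0505] [0.0197 0.0208] 2.9
orange 559 [627. 142.] min [ 0.43  -0.117  0.016] max [ 0.46  -0.097  0.054] top [ 0.4475 -0.0991  0.0489] rect [ 0.4455 -0.099 ] [0.0055 0.0279] 84.7
yellow 666 [122. 332.] min [0.518 0.293 0.363] max [0.533 0.3   0.381] top [0.5265 0.2962 0.3776] rect [0.526  0.2965] [0.0029 0.0153] 74.3
yellow 529 [518. 341.] min [0.49  0.204 0.37 ] max [0.505 0.209 0.381] top [0.4979 0.2069 0.3778] rect [0.4974 0.2068] [0.0026 0.0147] 72.5
yellow 469 [534. 381.] min [0.49  0.2   0.379] max [0.497 0.219 0.392] top [0.4926 0.2084 0.3855] rect [0.4937 0.2092] [0.0198 0.0042] 74.5
yellow 67 [577. 380.] min [0.489 0.197 0.383] max [0.492 0.201 0.388] top [0.4898 0.1992 0.3853] rect [0.4899 0.1995] [0.0051 0.00
[... 1749 characters left out ...]
] top [0.4735 0.1471 0.0614] rect [0.4734 0.1467] [0.0399 0.04  ] 77.4
blue 215 [274. 358.] min [0.264 0.361 0.009] max [0.32  0.416 0.022] top [0.293  0.3884 0.0185] rect [0.2933 0.3888] [0.0764 0.0024] 43.9
green 5681 [601. 137.] min [ 0.373 -0.14   0.001] max [ 0.535 -0.052  0.015] top [ 0.4535 -0.0946  0.004 ] rect [ 0.4559 -0.1016] [0.0867 0.1582] 83.8
green 949 [219. 375.] min [0.28  0.269 0.044] max [0.516 0.486 0.393] top [0.3104 0.4518 0.0527] rect [0.3962 0.3648] [0.0473 0.3044] 45.2
tcp [0.4845 0.2598 0.2919] yaw -107.42 tilt x [-5.e-04 -2.e-04 -1.e+00] w 0.0876 F [-0.3  0.5  0.7] t 2.3 j6 24.0
 shift now cm [-0.81 24.33 -9.25] max 24.3
 level turn (tool) [ 0.      0.0004 -0.0003]
```

View pics/w1.png

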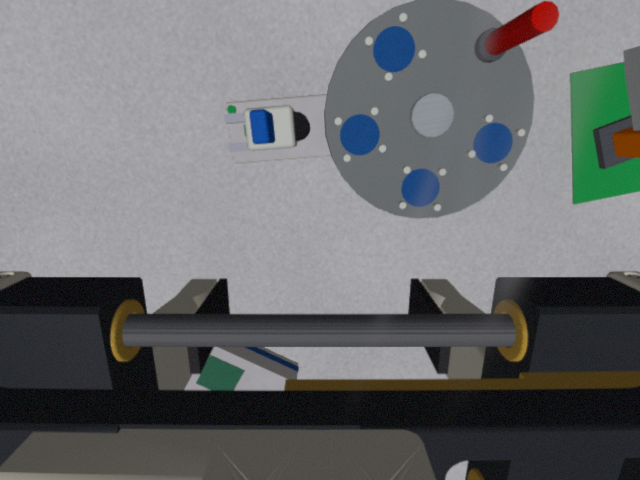

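```bash
python3 - <<'E'
import numpy as np
from scipy.optimize import least_squares as ls
P=np.array([[.6156,.1402],[.5469,.1953],[.4735,.1469],[.4965,.0618],[.5897,.0512]])
R=np.array([75,75,75,75,85])/1000
def f(q): a=q[2]+np.radians(72)*np.arange(5); return (q[:2]+R[:,None]*np.c_[np.cos(a),np.sin(a)]-P).ravel()
s=ls(f,[.545,.12,.3]); print(s.x,np.degrees(s.x[2]),f(s.x).reshape(5,2).round(4))
c=s.x[:2]; t=np.array([.5817,.285])-c; print("tab",np.linalg.norm(t),np.degrees(np.arctan2(t[1],t[0])))
E
python3 -m creep '[[0,0,0,0,4.5,0,100],[0,0,0,0,4.5,0,100],[0,0,0,0,4.5,0,100],[0,0,0,0,4.5,0,100],[0,0,0,0,4.5,0,100],[0,0,0,-1,4.5,0,100],[0,0,0,-1,4.5,0,100],[0,0,0,-1,4.5,0,100]]' 
python3 -m creep '[[0,0,0,-1,4.5,-3,100],[0,0,0,0,4,-3,100],[0,0,0,0,0,0,100],[0,0,0,0,0,0,100],[0,0,0,0,0,0,100]]'
python3 deck.py w2
```

```text
[0.5433385  0.12074934 0.26910427] 15.418538846693426 [[ 0.      0.0005]
 [-0.0002  0.0004]
 [-0.0004  0.0002]
 [ 0.0001  0.0003]
 [ 0.0005 -0.0014]]
tab 0.1686709350060707 76.853953788877
time_s: 3.1
tcp_pos: [0.376, -0.0839, 0.3229]
eef_rot: [-145.9, 89.9, 16.9]
contact_force: [1.6, -0.1, 0.4]
gripper_width: 0.0872
time_s: 3.6
tcp_pos: [0.4076, -0.1767, 0.3312]
eef_rot: [-90.7, 90.0, 72.0]
contact_force: [-0.2, 0.6, -0.1]
gripper_width: 0.0878
red 1522 [ 46. 105.] min [0.579 0.037 0.076] max [0.6   0.059 0.157] top [0.5889 0.0472 0.1542] rect [0.5894 0.0481] [0.0205 0.0208] 1.4
orange 430 [264. 186.] min [ 0.431 -0.124  0.019] max [ 0.46  -0.106  0.124] top [ 0.4487 -0.1212  0.1206] rect [ 0.448  -0.1214] [0.0288 0.0107] 27.4
yellow 830 [435.  11.] min [ 0.553 -0.4    0.   ] max [ 0.583 -0.339  0.074] top [ 0.5664 -0.3548  0.0714] rect [ 0.5649 -0.3551] [0.0371 0.0222] 73.5
yellow 995 [437.  92.] min [ 0.469 -0.357  0.056] max [ 0.505 -0.321  0.074] top [ 0.4871 -0.3384  0.0713] rect [ 0.487 -0.339] [0.0356 0.0356] 5.3
yellow 616 [121. 333.] min [ 0.44  -0.142  0.404] max [ 0.455 -
[... 2084 characters left out ...]
top [0.5412 0.185  0.0613] rect [0.5399 0.1839] [0.0164 0.0378] 58.2
blue 871 [110. 190.] min [0.476 0.041 0.059] max [0.516 0.082 0.064] top [0.4963 0.0619 0.0614] rect [0.4962 0.0619] [0.0403 0.0404] 6.0
blue 775 [ 58. 228.] min [0.453 0.126 0.058] max [0.493 0.169 0.064] top [0.4729 0.147  0.0612] rect [0.4732 0.1476] [0.042  0.0394] 28.0
green 8830 [276. 168.] min [ 0.369 -0.195  0.001] max [ 0.538 -0.054  0.122] top [ 0.4576 -0.1309  0.0038] rect [ 0.4537 -0.1238] [0.1284 0.1581] 84.4
tcp [ 0.4077 -0.1764  0.3314] yaw -107.21 tilt x [ 5.e-04  2.e-04 -1.e+00] w 0.0878 F [0.8 1.  0.5] t 3.65 j6 70.6
 shift now cm [  3.14 -19.58  -3.59] max 19.6
 level turn (tool) [ 0.     -0.0004  0.0003]
```

View pics/w2.png

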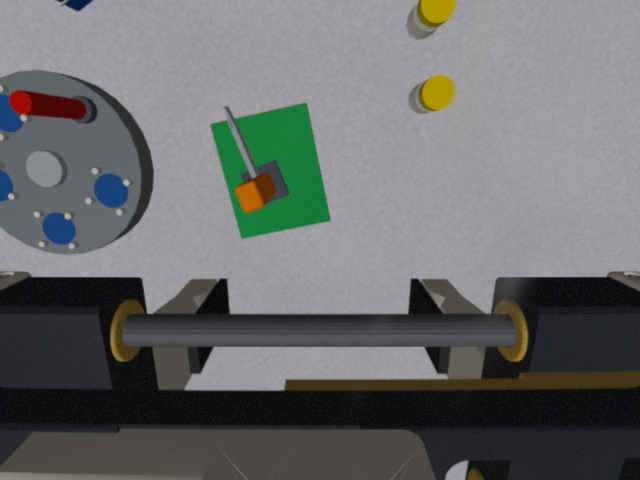

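```bash
cat > feel.py <<'E'
from h import *
import sys
def feel(w,im):
    p=w.reshape(-1,3); ok=np.isfinite(p[:,0])&(p[:,0]>.33)&(p[:,0]<.62)&(p[:,1]>-.26)&(p[:,1]<.0)
    p=p[ok]
    t=p[(p[:,2]>.117)&(p[:,2]<.128)]; b=p[(p[:,2]>.05)&(p[:,2]<.062)]
    a,sz,an=cv2.minAreaRect(t[:,:2].astype(np.float32)); print("top",np.round(a,4),np.round(sz,4),round(an,1),len(t))
    b=b[np.linalg.norm(b[:,:2]-a,axis=1)>.022]
    vx,vy,x0,y0=cv2.fitLine(b[:,:2].astype(np.float32),cv2.DIST_HUBER,0,.001,.001).ravel()
    v=np.array([vx,vy]); m=b[:,:2].mean(0)-a; v*=np.sign(v@m)
    n=np.array([-v[1],v[0]]); off=(np.array([x0,y0])-a)@n
    pr=(b[:,:2]-a)@v; print("blade dir",np.degrees(np.arctan2(v[1],v[0])).round(2),"offset of blade line from handle",off.round(4),"reach",pr.min().round(4),pr.max().round(4),len(b))
    f=p[(p[:,2]>.009)&(p[:,2]<.017)]
    print("foot",[np.round(q,4) for q in cv2.minAreaRect(f[:,:2].astype(np.float32))])
if __name__=="__main__":
    n="wrist"
    if len(sys.argv)>2: d=np.load(sys.argv[2]);im=0
    else: im,d=r.capture(n)
    i=K(n); feel(cloud(n,d,i),im)
    go([.447,-.112,.2],98)
E
python3 feel.py x w2.npy
```

```text
top [ 0.4447 -0.111 ] [0.0301 0.0243] 4.3 667
blade dir 4.69 offset of blade line from handle -0.0009 reach 0.022 0.1016 407
foot [array([ 0.4448, -0.111 ]), array([0.0502, 0.0501]), np.float64(4.175)]
tcp [ 0.4077 -0.1764  0.3314] yaw -107.21 tilt x [ 5.e-04  2.e-04 -1.e+00] w 0.0878 F [0.8 1.  0.5] t 3.65 j6 70.6
 shift now cm [13.14 -7.31 -1.84] max 13.1
 turn rx -0.4401 after turn shift cm [13.14 -5.83 -4.78]
 level turn (tool) [ 0.     -0.0004  0.0003]
```

```bash
python3 -m creep '[[-0.126,0,0,4.5,0,0,100],[-0.126,0,0,4.5,0,0,100],[-0.126,0,0,0,0,0,100],[0,0,0,0,-3,-2,100],[0,0,0,0,-3,-2,100],[0,0,0,0,0,0,100],[0,0,0,0,0,0,100]]' >/dev/null
python3 - <<'E'
from h import *
go([.4447,-.111,.082],94.4)
E
```

```text
tcp [ 0.4433 -0.1128  0.2414] yaw -85.42 tilt x [ 3.e-04  1.e-04 -1.e+00] w 0.0872 F [0.5 0.1 0.2] t 4.35 j6 84.1
 shift now cm [15.94 -0.17 -0.15] max 15.9
 turn rx 0.0032 after turn shift cm [15.94 -0.17 -0.15]
 level turn (tool) [-0.     -0.0003  0.0001]
```

```bash
python3 -m creep '[[0,0,0,3,-0.17,-0.15,100],[0,0,0,4,0,0,100],[0,0,0,4,0,0,100],[0,0,0,3,0,0,100],[0,0,0,1.9,0,0,100],[0,0,0,0,0,0,30],[0,0,0,0,0,0,15],[0,0,0,0,0,0,15]]' 25
python3 -m creep '[[0,0,0,0,0,0,15],[0,0,0,0,0,0,15],[0,0,0,-1,0,0,15],[0,0,0,-2,0,0,15],[0,0,0,0,0,0,15],[0,0,0,0,0,0,15]]'
python3 - <<'E'
from h import *
c=np.array([.5433,.1207]); a=np.radians(76.85); y=np.array([np.cos(a),np.sin(a)]); x=np.array([y[1],-y[0]])
g=c+.11*y; print("gap",g)
for tx in (-.03,.036):
    hnd=g+(tx-.1025)*x+.005*y; print(tx,hnd)
    go([*hnd,.19],76.85+180-.0)
E
```

```text
time_s: 5.15
tcp_pos: [0.4455, -0.113, 0.0836]
eef_rot: [179.2, 89.9, 3.5]
contact_force: [0.4, 0.7, 0.9]
gripper_width: 0.0691
time_s: 5.75
tcp_pos: [0.4457, -0.113, 0.1137]
eef_rot: [-177.8, 89.8, 6.5]
contact_force: [-1.1, 3.3, 13.8]
gripper_width: 0.0235
gap [0.56832513 0.22781556]
-0.03 [0.44043708 0.26282835]
tcp [ 0.4457 -0.113   0.1137] yaw -85.68 tilt x [ 3.3e-03  4.0e-04 -1.0e+00] w 0.0235 F [-1.1  3.3 13.8] t 5.75 j6 83.9
 shift now cm [ -7.62 -37.51  -2.33] max 37.5
 turn rx 0.305 after turn shift cm [ -7.62 -36.48   9.04]
 level turn (tool) [-0.     -0.0033  0.0001]
0.036 [0.50470641 0.24781328]
tcp [ 0.4457 -0.113   0.1137] yaw -85.68 tilt x [ 3.3e-03  4.0e-04 -1.0e+00] w 0.0235 F [-1.1  3.3 13.8] t 5.75 j6 83.9
 shift now cm [ -7.6  -35.53  -8.63] max 35.5
 turn rx 0.305 after turn shift cm [ -7.6  -36.48   2.44]
 level turn (tool) [-0.     -0.0033  0.0001]
```

```bash
python3 -m creep '[[0,0,0,-4,0,0,15],[0,0,0,-4,0,0,15],[0,0,0,0,0,0,15],[0,0,0,0,0,0,15]]'
python3 feel.py | head -4
python3 - <<'E'
from h import *
im,d=r.capture("wrist"); cv2.imwrite("pics/w3.png",im)
E
```

```text
time_s: 6.15
tcp_pos: [0.4443, -0.1129, 0.1923]
eef_rot: [-141.2, 89.9, 43.0]
contact_force: [-0.7, 0.1, -3.7]
gripper_width: 0.0236
top [ 0.4905 -0.1135] [0.0231 0.0758] 85.1 108Traceback (most recent call last):
  File "feel.py", line 19, in <module>
    i=K(n); feel(cloud(n,d,i),im)
            ~~~~^^^^^^^^^^^^^^^^^
  File "feel.py", line 9, in feel
    vx,vy,x0,y0=cv2.fitLine(b[:,:2].astype(np.float32),cv2.DIST_HUBER,0,.001,.001).ravel()
                ~~~~~~~~~~~^^^^^^^^^^^^^^^^^^^^^^^^^^^^^^^^^^^^^^^^^^^^^^^^^^^^^^^
cv2.error: OpenCV(4.12.0) /io/opencv/modules/imgproc/src/linefit.cpp:50: error: (-215:Assertion failed) count > 0 in function 'fitLine2D_wods'
```

View pics/w3.png

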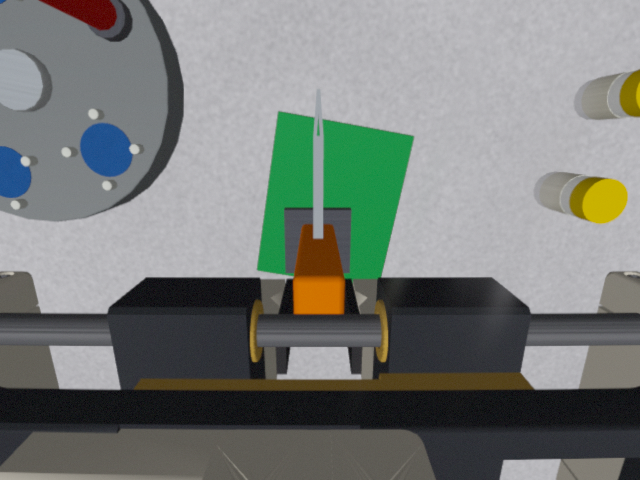

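```bash
python3 -m creep '[[0.15,0,0,0,0,0,15],[0.15,0,0,0,0,0,15],[0,0,0,0,-4.5,1.1,15],[0,0,0,0,-4.5,1.1,15],[0,0,0,0,-4.5,1.1,15],[0,0,0,0,-4.5,1.1,15],[0,0,0,0,-4.5,1.1,15],[0,0,0,0,-4.5,1.1,15]]'
python3 -m creep '[[0,0,0,0,-4.5,1.1,15],[0,0,0,0,-4.5,1.1,15],[0,0,0,0,0,0,15],[0,0,0,0,0,0,15],[0,0,0,0,0,0,15]]' >/dev/null
cat > gap.py <<'E'
from h import *
import sys
c=np.array([.5433,.1207]); a=np.radians(76.85); Y=np.array([np.cos(a),np.sin(a)]); X=np.array([Y[1],-Y[0]]); g=c+.11*Y
def tog(w): q=w.copy(); q[...,0]=(w[...,:2]-g)@X; q[...,1]=(w[...,:2]-g)@Y; return q
if __name__=="__main__":
    i=K("wrist"); im,d=r.capture("wrist"); cv2.imwrite(f"pics/{sys.argv[1]}.png",im)
    s=r.get_state(); w=cloud("wrist",d,i); q=tog(w); np.save("q.npy",q)
    f=np.isfinite(q[...,0])
    dz=s["tcp_pos"][2]-.082
    b=q[f&(abs(q[...,2]-(dz+.057))<.006)&(abs(q[...,1])<.03)&(q[...,0]>-.115)&(q[...,0]<.06)]
    if len(b):
        l=np.polyfit(b[:,0],b[:,1],1); print("blade n",len(b),"x",b[:,0].min().round(4),b[:,0].max().round(4),"y at tip",np.polyval(l,b[:,0].max()).round(4),"angle",np.degrees(l[0]).round(2),"z",np.median(b[:,2]).round(4))
    hsv=cv2.cvtColor(im,cv2.COLOR_BGR2HSV)
    t=q[f&(hsv[...,0]>105)&(hsv[...,0]<128)&(hsv[...,1]>120)&(abs(q[...,0])<.04)&(q[...,1]>.02)&(q[...,2]>.113)]
    if len(t): print("tab top",[np.round(v,4) for v in cv2.minAreaRect(t[:,:2].astype(np.float32))],t[:,2].mean().round(4))
    sh=q[f&(hsv[...,2]<60)&(abs(q[...,0])<.014)&(q[...,1]>.002)&(q[...,1]<.035)&(abs(q[...,2]-.066)<.004)]
    if len(sh): print("shoe top n",len(sh),"min y",np.percentile(sh[:,1],1).round(4),"x",sh[:,0].min().round(4),sh[:,0].max().round(4), [np.round(v,4) for v in cv2.minEnclosingCircle(sh[:,:2].astype(np.float32))])
    rim=q[f&(abs(q[...,2]-.06)<.003)&(abs(q[...,0])<.01)&(q[...,1]<.01)&(q[...,1]>-.02)]
    if len(rim): print("rim max y",np.percentile(rim[:,1],99).round(4),len(rim))
    p=tog(s["tcp_pos"]); print("tcp in gap",p.round(4))
E
python3 gap.py w4
python3 -c "
from gap import *
h=g+(-.03-.1025)*X+.005*Y
go([*h,.082],76.85)"
```

```text
time_s: 7.05
tcp_pos: [0.4391, 0.1661, 0.1907]
eef_rot: [51.5, 89.8, -141.3]
contact_force: [1.4, 0.3, -2.5]
gripper_width: 0.0236
tab top [array([-0.0005,  0.0587]), array([0.0301, 0.0158]), np.float64(0.1447)] 0.1183
shoe top n 720 min y 0.0163 x -0.014 0.0137 [array([-0.0001,  0.0284]), np.float64(0.0141)]
rim max y -0.0011 633
tcp in gap [-0.1329 -0.0019  0.1913]
tcp [0.4385 0.2562 0.1913] yaw -102.93 tilt x [-0.0014 -0.0015 -1.    ] w 0.0233 F [-0.1  0.3 -1.7] t 7.6 j6 24.6
 shift now cm [10.92 -0.71 -0.05] max 10.9
 turn rx 0.0039 after turn shift cm [10.92 -0.71 -0.05]
 level turn (tool) [ 0.      0.001  -0.0018]
```

View pics/w4.png

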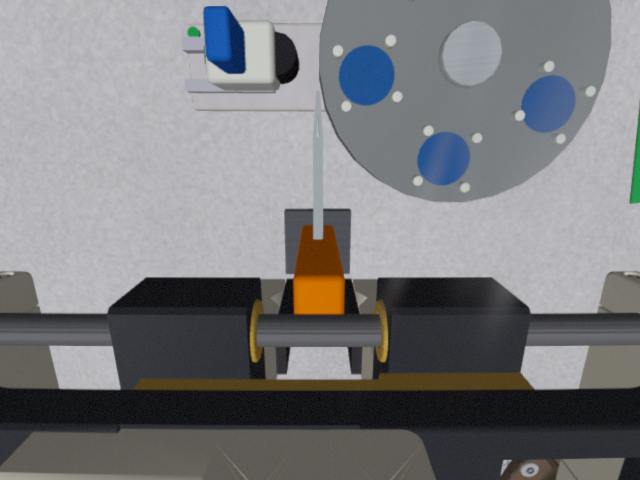

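```bash
python3 -m creep '[[0,0,0,3,-0.7,-0.05,15],[0,0,0,4,0,0,15],[0,0,0,3.2,0,0,15],[0,0,0,0,0,0,15],[0,0,0,0,0,0,15]]'
python3 gap.py w5
python3 - <<'E'
import numpy as np
q=np.load("q.npy"); 
for v in range(60,300,15): print(v,[q[v,u].round(3).tolist() for u in (312,317,320)])
E
```

```text
time_s: 8.1
tcp_pos: [0.4409, 0.2628, 0.0899]
eef_rot: [61.8, 89.9, -131.1]
contact_force: [-0.3, -0.7, -2.2]
gripper_width: 0.0239
blade n 8518 x -0.0744 0.0044 y at tip -0.0016 angle 22.18 z 0.0613
tab top [array([-0.015 ,  0.0589]), array([0.0017, 0.014 ]), np.float64(1.6507)] 0.1152
shoe top n 1202 min y 0.0161 x -0.014 0.0024 [array([-0.0056,  0.0236]), np.float64(0.0111)]
rim max y -0.0011 1140
tcp in gap [-0.132   0.0054  0.0903]
60 [[-0.013, 0.01, 0.016], [-0.013, 0.007, 0.015], [-0.013, 0.005, 0.014]]
75 [[-0.021, 0.01, 0.015], [-0.021, 0.007, 0.015], [-0.021, 0.005, 0.015]]
90 [[-0.03, 0.01, 0.014], [-0.035, 0.007, 0.056], [-0.035, 0.005, 0.058]]
105 [[-0.037, 0.01, 0.001], [-0.042, 0.007, 0.057], [-0.042, 0.005, 0.056]]
120 [[-0.047, 0.01, 0.0], [-0.049, 0.007, 0.056], [-0.049, 0.005, 0.057]]
135 [[-0.056, 0.01, 0.0], [-0.057, 0.007, 0.057], [-0.057, 0.005, 0.045]]
150 [[-0.066, 0.01, 0.001], [-0.064, 0.007, 0.058], [-0.064, 0.005, 0.057]]
165 [[-0.076, 0.01, 0.001], [-0.072, 0.007, 0.057], [-0.072, 0.005, 0.058]]
180 [[-0.086, 0.01, 0.002], [-0.08, 0.007, 0.057], [-0.08, 0.005, 0.056]]
195 [[-0.097, 0.01, 0.001], [-0.088, 0.007, 0.057], [-0.088, 0.005, 0.057]]
210 [[-0.107, 0.01, 0.002], [-0.096, 0.007, 0.057], [-0.097, 0.005, 0.056]]
225 [[-0.116, 0.01, 0.012], [-0.105, 0.007, 0.058], [-0.105, 0.005, 0.057]]
240 [[-0.121, 0.01, 0.03], [-0.114, 0.007, 0.056], [-0.114, 0.005, 0.057]]
255 [[-0.121, 0.01, 0.061], [-0.121, 0.007, 0.062], [-0.121, 0.005, 0.061]]
270 [[-0.121, 0.009, 0.085], [-0.121, 0.007, 0.086], [-0.121, 0.005, 0.085]]
285 [[-0.121, 0.009, 0.103], [-0.121, 0.007, 0.103], [-0.122, 0.005, 0.102]]
```

View pics/w5.png

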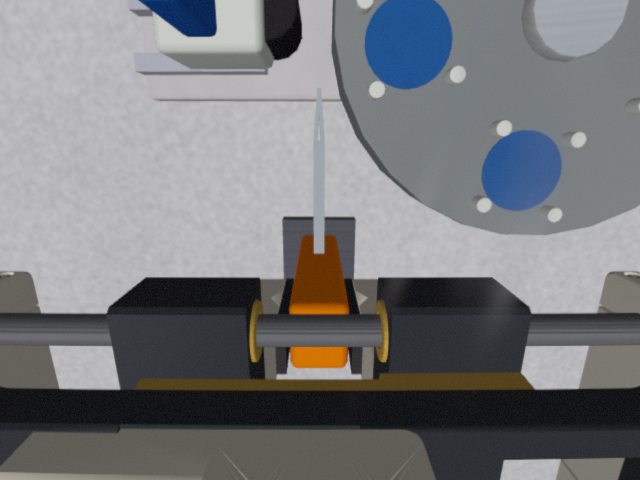

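```bash
python3 -m creep '[[0,0,0,0,0.1,-1.6,15],[0,0,0,0,0,-1.7,15],[0,0,0,0,0,-1.7,15],[0,0,0,0,0,-1.6,15],[0,0,0,0,0,0,15],[0,0,0,0,0,0,15]]'
python3 -m creep '[[0,0,0,0.1,0,0,15],[0,0,0,0.15,0,0,15],[0,0,0,0,0,0,15]]'
python3 gap.py w6
```

```text
time_s: 8.75
tcp_pos: [0.5053, 0.2479, 0.0899]
eef_rot: [37.7, 90.0, -155.3]
contact_force: [-0.8, -0.4, -2.2]
gripper_width: 0.0241
time_s: 9.05
tcp_pos: [0.5048, 0.2487, 0.0878]
eef_rot: [-131.7, 90.0, 35.5]
contact_force: [-0.2, 0.5, -1.6]
gripper_width: 0.0238
blade n 12740 x -0.0689 0.06 y at tip -0.0152 angle -2.56 z 0.061
tab top [array([-0.0106,  0.0531]), array([0.0546, 0.0258]), np.float64(28.1733)] 0.1183
shoe top n 1468 min y 0.0161 x -0.014 0.014 [array([0.    , 0.0291]), np.float64(0.0141)]
rim max y -0.001 1280
tcp in gap [-0.0666  0.0059  0.0878]
```

```bash
python3 -m creep '[[0,0,0,0.1,0,0,15],[0,0,0,0,0,0,15],[0,0,0,0,0,0,45],[0,0,0,0,0,0,60],[0,0,0,0,0,0,60],[0,0,0,-3,0,0,60],[0,0,0,-4,0,0,60],[0,0,0,0,0,0,60]]'
python3 -m creep '[[0,0,0,0,-1.8,-2.2,60],[0,0,0,0,-1.8,-2.2,60],[0,0,0,0,-1.8,-2.2,60],[0,0,0,0,0,0,60],[0,0,0,0,0,0,60]]'
python3 gap.py w7
python3 -c "
from gap import *
go([*(g-.0005*X+.0587*Y),.085],76.85)"
```

```text
time_s: 9.9
tcp_pos: [0.5079, 0.2504, 0.162]
eef_rot: [-132.9, 89.5, 34.3]
contact_force: [0.7, 0.2, -0.8]
gripper_width: 0.0526
time_s: 10.4
tcp_pos: [0.5814, 0.2862, 0.1557]
eef_rot: [47.8, 89.9, -145.1]
contact_force: [-0.4, -0.4, 0.4]
gripper_width: 0.0525
tab top [array([0.0121, 0.0721]), array([0.052 , 0.1035]), np.float64(0.0376)] 0.148
shoe top n 578 min y 0.0165 x -0.0135 0.0139 [array([0.0002, 0.0268]), np.float64(0.014)]
rim max y -0.0009 577
tcp in gap [-0.0009  0.0595  0.156 ]
tcp [0.581 0.286 0.156] yaw -102.9 tilt x [-1.e-03 -6.e-04 -1.e+00] w 0.0526 F [-0.4 -0.1  0.4] t 10.45 j6 33.7
 shift now cm [ 7.1   0.08 -0.05] max 7.1
 turn rx 0.0044 after turn shift cm [ 7.1   0.08 -0.05]
 level turn (tool) [ 0.      0.0008 -0.0009]
```

View pics/w7.png

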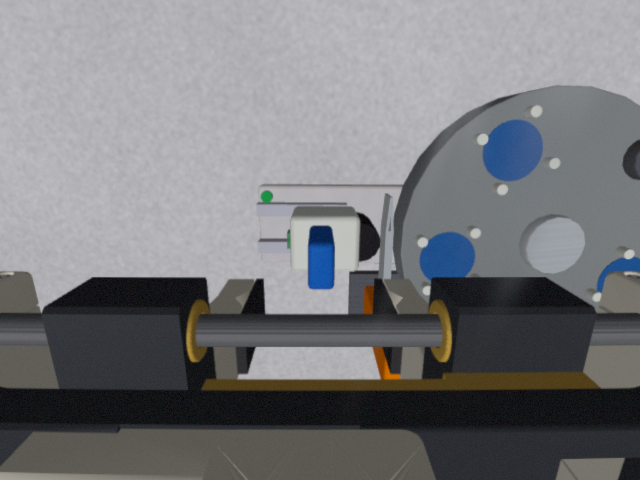

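```bash
python3 -m creep '[[0,0,0,2.5,0.08,0,60],[0,0,0,2.6,0,0,60],[0,0,0,2,0,0,60],[0,0,0,0,0,0,60],[0,0,0,0,0,0,30],[0,0,0,0,0,0,10],[0,0,0,0,0,0,10],[0,0,0,0,0,0,10]]' 12
python3 -m creep '[[0,0,0,0,0,0,10],[0,0,0,0,0,0,10],[0,0,0,0,0,0,10]]'
python3 -m creep '[[0,0,0,0,0.15,0,10],[0,0,0,0,0.15,0,10],[0,0,0,0,0.1,0,10],[0,0,0,0,0,0,10]]'
python3 gap.py w8 | tail -1
```

```text
time_s: 11.25
tcp_pos: [0.5817, 0.2859, 0.0868]
eef_rot: [-126.7, 89.9, 40.4]
contact_force: [0.8, -0.1, -0.9]
gripper_width: 0.0261
time_s: 11.55
tcp_pos: [0.5815, 0.2855, 0.0862]
eef_rot: [-159.0, 90.0, 8.1]
contact_force: [-0.5, -1.3, 5.6]
gripper_width: 0.016
time_s: 11.95
tcp_pos: [0.5807, 0.2823, 0.0862]
eef_rot: [-120.8, 89.9, 46.4]
contact_force: [-1.7, 3.4, 4.6]
gripper_width: 0.016
tcp in gap [-0.0003  0.0559  0.0862]
```

```bash
for k in 1; do
python3 -m creep '[[0,0,0,0,0.15,0,10],[0,0,0,0,0.1,0,10],[0,0,0,0,0,0,10],[0,0,0,0,0,0,10]]'
python3 -c "from gap import *;print(tog(r.get_state()['tcp_pos']))"
python3 -m creep '[[0,0,0,0,0.1,0,10],[0,0,0,0,0.05,0,10],[0,0,0,0,0,0,10],[0,0,0,0,0,0,10]]'
python3 -c "from gap import *;print(tog(r.get_state()['tcp_pos']))"
done
```

```text
time_s: 12.4
tcp_pos: [0.5801, 0.2798, 0.0862]
eef_rot: [-120.6, 89.9, 46.5]
contact_force: [-1.8, 3.8, 6.3]
gripper_width: 0.0163
[-0.00034092  0.05330483  0.08620729]
time_s: 12.8
tcp_pos: [0.5798, 0.2785, 0.0862]
eef_rot: [-118.0, 89.9, 49.1]
contact_force: [-2.0, 5.1, 5.4]
gripper_width: 0.016
[-0.00032371  0.05198728  0.08620432]
```

```bash
python3 -m creep '[[0,0,0,0,0.05,0,10],[0,0,0,0,0,0,10],[0,0,0,0,0,0,10],[0,0,0,0,0,0,10]]'
python3 -c "from gap import *;print(tog(r.get_state()['tcp_pos']))"
python3 -m creep '[[0,0,0,0,0.05,0,10],[0,0,0,0,0,0,10],[0,0,0,0,0,0,10],[0,0,0,0,0,0,10]]'
python3 -c "from gap import *;print(tog(r.get_state()['tcp_pos']))"
```

```text
time_s: 13.2
tcp_pos: [0.5797, 0.2781, 0.0862]
eef_rot: [-118.0, 89.9, 49.1]
contact_force: [-2.3, 3.7, 5.4]
gripper_width: 0.0162
[-0.00032476  0.05153004  0.0862068 ]
time_s: 13.6
tcp_pos: [0.5796, 0.2776, 0.0862]
eef_rot: [-118.5, 89.9, 48.6]
contact_force: [-2.2, 4.1, 5.2]
gripper_width: 0.016
[-0.00030359  0.05107536  0.08621593]
```

```bash
python3 -m creep '[[0,0,0,0,0.05,0,10],[0,0,0,0,0,0,10],[0,0,0,0,0,0,10],[0,0,0,0,0,0,10]]'
python3 -m creep '[[0,0,0,0,0.05,0,10],[0,0,0,0,0,0,10],[0,0,0,0,0,0,10],[0,0,0,0,0,0,10]]'
python3 gap.py w9
```

```text
time_s: 14.0
tcp_pos: [0.5795, 0.2771, 0.0862]
eef_rot: [-117.5, 89.9, 49.6]
contact_force: [-1.0, 4.8, 5.4]
gripper_width: 0.0163
time_s: 14.4
tcp_pos: [0.5794, 0.2766, 0.0862]
eef_rot: [-117.2, 89.9, 49.9]
contact_force: [-3.1, 3.7, 5.4]
gripper_width: 0.0159
blade n 5747 x -0.0023 0.06 y at tip -0.0245 angle -18.9 z 0.0608
tab top [array([0.0121, 0.0675]), array([0.0523, 0.0928]), np.float64(0.1652)] 0.1267
shoe top n 488 min y 0.009 x 0.0017 0.014 [array([0.0077, 0.0152]), np.float64(0.0091)]
rim max y -0.0009 531
tcp in gap [-0.0004  0.05    0.0862]
```

View pics/w9.png

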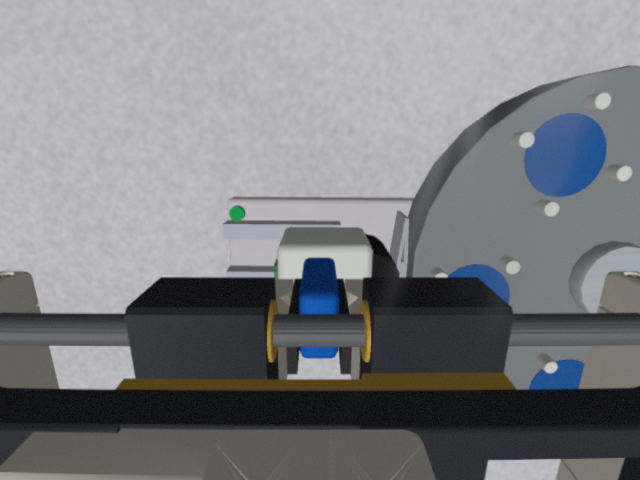

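```bash
for i in 1; do
python3 -m creep '[[0,0,0,0,0.05,0,10],[0,0,0,0,0,0,10],[0,0,0,0,0,0,10],[0,0,0,0,0,0,10]]'
python3 -c "from gap import *;print(tog(r.get_state()['tcp_pos']))"
python3 -m creep '[[0,0,0,0,0.05,0,10],[0,0,0,0,0,0,10],[0,0,0,0,0,0,10],[0,0,0,0,0,0,10]]'
python3 gap.py w10
done
```

```text
time_s: 14.85
tcp_pos: [0.5793, 0.2761, 0.0862]
eef_rot: [-117.6, 89.9, 49.5]
contact_force: [-2.6, 4.4, 5.5]
gripper_width: 0.016
[-0.00032197  0.04952102  0.08621555]
time_s: 15.25
tcp_pos: [0.5792, 0.2756, 0.0862]
eef_rot: [-117.9, 89.9, 49.3]
contact_force: [-2.0, 3.7, 5.6]
gripper_width: 0.0157
blade n 5746 x -0.0024 0.0599 y at tip -0.0244 angle -18.65 z 0.0608
tab top [array([0.0121, 0.0672]), array([0.0928, 0.0525]), np.float64(89.9978)] 0.1259
shoe top n 489 min y 0.0079 x 0.0017 0.014 [array([0.0076, 0.0145]), np.float64(0.0088)]
rim max y -0.0009 531
tcp in gap [-0.0003  0.0491  0.0862]
```

```bash
python3 -m creep '[[0,0,0,0,0.05,0,10],[0,0,0,0,0,0,10],[0,0,0,0,0,0,10],[0,0,0,0,0,0,10]]'
python3 -c "from gap import *;print(tog(r.get_state()['tcp_pos']))"
python3 -m creep '[[0,0,0,0,0.05,0,10],[0,0,0,0,0,0,10],[0,0,0,0,0,0,10],[0,0,0,0,0,0,10]]'
python3 gap.py w11
```

```text
time_s: 15.7
tcp_pos: [0.5792, 0.2756, 0.0862]
eef_rot: [-114.5, 89.9, 52.7]
contact_force: [-1.5, 4.3, 4.4]
gripper_width: 0.0159
[-0.00029407  0.04904639  0.08624457]
time_s: 16.1
tcp_pos: [0.5792, 0.2755, 0.0862]
eef_rot: [-112.5, 89.8, 54.6]
contact_force: [-2.4, 8.1, 4.9]
gripper_width: 0.016
blade n 5723 x -0.0023 0.0599 y at tip -0.0243 angle -18.53 z 0.0608
tab top [array([0.0119, 0.0659]), array([0.0522, 0.0903]), np.float64(0.2351)] 0.1257
shoe top n 492 min y 0.0079 x 0.0016 0.014 [array([0.0079, 0.0143]), np.float64(0.0091)]
rim max y -0.0008 533
tcp in gap [-0.0003  0.049   0.0862]
```

View pics/w11.png

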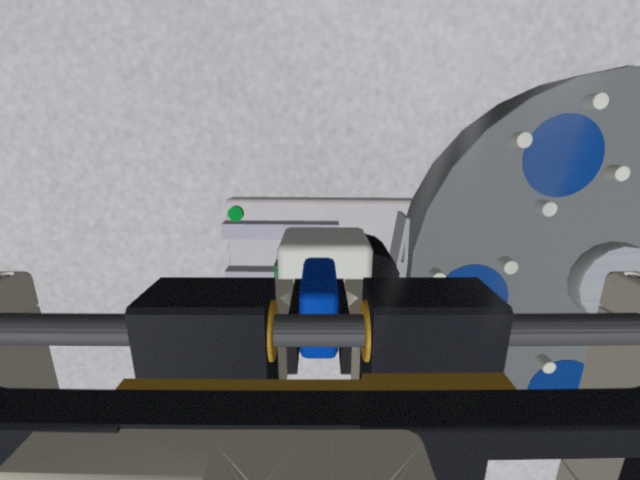

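Run:
```python
from gap import *
q=np.load("q.npy")
for v in range(205,262,4):
    print(v,[(u,*(q[v,u]*1000).round(0).astype(int)) for u in range(392,413,3) if np.isfinite(q[v,u,0])])
```

```text
205 [(392, np.int64(32), np.int64(2), np.int64(15)), (395, np.int64(32), np.int64(0), np.int64(15)), (398, np.int64(32), np.int64(-2), np.int64(15)), (401, np.int64(32), np.int64(-4), np.int64(15)), (404, np.int64(32), np.int64(-6), np.int64(15)), (407, np.int64(32), np.int64(-8), np.int64(15)), (410, np.int64(34), np.int64(-6), np.int64(29))]
209 [(392, np.int64(29), np.int64(2), np.int64(15)), (395, np.int64(29), np.int64(0), np.int64(15)), (398, np.int64(29), np.int64(-2), np.int64(15)), (401, np.int64(29), np.int64(-4), np.int64(15)), (404, np.int64(29), np.int64(-6), np.int64(15)), (407, np.int64(29), np.int64(-8), np.int64(16)), (410, np.int64(32), np.int64(-6), np.int64(32))]
213 [(392, np.int64(26), np.int64(1), np.int64(14)), (395, np.int64(26), np.int64(0), np.int64(15)), (398, np.int64(31), np.int64(2), np.int64(37)), (401, np.int64(32), np.int64(2), np.int64(42)), (404, np.int64(26), np.int64(-6), np.int64(15)), (407, np.int64(29), np.int64(-5), np.int64(28)), (410, np.int64(30), np.int64(-5), np.int64(34))]
217 [(392, np.int64(23), np.int64(1), np.int64(15)), (395, np.in
[... 3326 characters left out ...]
p.int64(-1), np.int64(56))]
257 [(392, np.int64(5), np.int64(6), np.int64(43)), (395, np.int64(7), np.int64(5), np.int64(49)), (398, np.int64(9), np.int64(5), np.int64(54)), (401, np.int64(9), np.int64(3), np.int64(55)), (404, np.int64(9), np.int64(1), np.int64(54)), (407, np.int64(9), np.int64(0), np.int64(55)), (410, np.int64(10), np.int64(-1), np.int64(57))]
261 [(392, np.int64(10), np.int64(11), np.int64(66)), (395, np.int64(5), np.int64(6), np.int64(51)), (398, np.int64(7), np.int64(5), np.int64(55)), (401, np.int64(6), np.int64(3), np.int64(53)), (404, np.int64(7), np.int64(1), np.int64(55)), (407, np.int64(7), np.int64(0), np.int64(55)), (410, np.int64(8), np.int64(-1), np.int64(58))]
```

```bash
python3 -m creep '[[0,0,0,0,0,0,40],[0,0,0,0,0,0,60],[0,0,0,0,0,0,60],[0,0,0,-4,0,0,60],[0,0,0,-4.5,0,0,60],[0,0,0,-4,0,0,60],[0,0,0,-4,1.5,4,60],[0,0,0,0,1.5,4,60]]'
python3 -m creep '[[0,0,0,0,1.5,4,60],[0,0,0,0,0,0,60],[0,0,0,0,0,0,60],[0,0,0,0,0,0,60]]' >/dev/null
cat > feel2.py <<'E'
from gap import *
i=K("wrist"); im,d=r.capture("wrist"); cv2.imwrite(f"pics/{sys.argv[1]}.png",im)
q=tog(cloud("wrist",d,i)); np.save("q.npy",q)
hsv=cv2.cvtColor(im,cv2.COLOR_BGR2HSV); m=np.isfinite(q[...,0])
t=q[m&(q[...,2]>.112)&(q[...,2]<.127)&(hsv[...,0]>5)&(hsv[...,0]<16)&(hsv[...,1]>140)]
print("handle top",[np.round(v,4) for v in cv2.minAreaRect(t[:,:2].astype(np.float32))],len(t),t[:,2].mean())
b=q[m&(abs(q[...,2]-.0545)<.004)&(abs(q[...,1])<.02)&(q[...,0]>-.055)&(q[...,0]<-.02)]
if len(b): l=np.polyfit(b[:,0],b[:,1],1); print("blade ang",np.degrees(l[0]),"y at 0",l[1],len(b))
t=q[m&(hsv[...,0]>105)&(hsv[...,0]<128)&(hsv[...,1]>120)&(abs(q[...,0])<.04)&(q[...,1]>.02)&(q[...,2]>.113)]
if len(t): print("tab top",[np.round(v,4) for v in cv2.minAreaRect(t[:,:2].astype(np.float32))],t[:,2].mean().round(4))
go([.5,.25,.09],76.85)
E
python3 feel2.py w12
```

```text
time_s: 16.95
tcp_pos: [0.5021, 0.2641, 0.2491]
eef_rot: [-135.8, 89.6, 31.3]
contact_force: [-0.4, 1.1, 0.8]
gripper_width: 0.0529
handle top [array([-0.0707,  0.0063]), array([0.0239, 0.0301]), np.float64(87.2623)] 167 0.11883816362800502
blade ang -1.1339459415103565 y at 0 0.0032666692695737082 254
tab top [array([-0.0005,  0.0493]), array([0.0293, 0.0153]), np.float64(1.0713)] 0.1184
tcp [0.4585 0.2577 0.2445] yaw -102.9 tilt x [-2.e-04 -5.e-04 -1.e+00] w 0.0524 F [ 0.4  0.1 -1.1] t 17.4 j6 26.4
 shift now cm [15.45 -0.19 -4.22] max 15.5
 turn rx 0.0043 after turn shift cm [15.45 -0.21 -4.22]
 level turn (tool) [ 0.      0.0001 -0.0006]
```

View pics/w12.png

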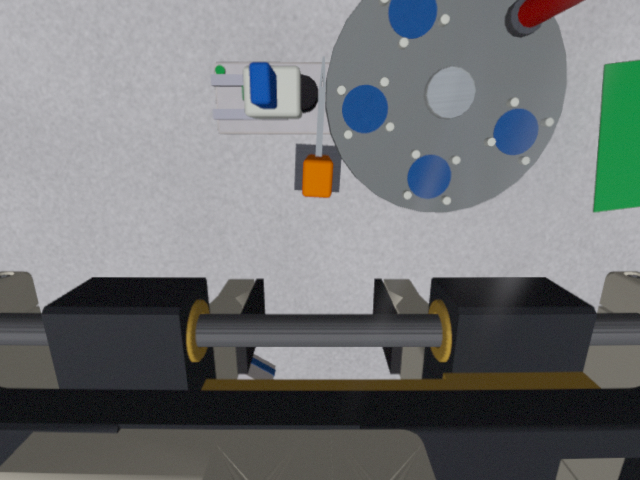

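```bash
python3 -c "
from gap import *
go([*(g-.0707*X+.0063*Y),.082],74.6)"
```

```text
tcp [0.4585 0.2577 0.2445] yaw -102.9 tilt x [-2.e-04 -5.e-04 -1.e+00] w 0.0524 F [ 0.4  0.1 -1.1] t 17.4 j6 26.4
 shift now cm [16.25 -0.21 -4.31] max 16.3
 turn rx 0.0436 after turn shift cm [16.25 -0.4  -4.3 ]
 level turn (tool) [ 0.      0.0001 -0.0006]
```

```bash
python3 -m creep '[[0.0436,0,0,0,0,0,60],[0,0,0,0,-0.2,-2.15,60],[0,0,0,0,-0.2,-2.15,60],[0,0,0,4.5,0,0,60],[0,0,0,4.5,0,0,60],[0,0,0,4.5,0,0,60],[0,0,0,2.7,0,0,60],[0,0,0,0,0,0,60]]'
python3 -c "
from gap import *
go([*(g-.0707*X+.0063*Y),.082],74.6)"
python3 -m creep '[[0,0,0,0,0,0,40],[0,0,0,0,0,0,20],[0,0,0,0,0,0,15],[0,0,0,0,0,0,15],[0,0,0,0,0,0,15],[0,0,0,0,0,0,15]]' 20
python3 -m creep '[[0,0,0,0,0,-0.2,15],[0,0,0,0,0,-0.2,15],[0,0,0,0,0,-0.15,15],[0,0,0,0,0,0,15],[0,0,0,0,0,0,15],[0,0,0,0,0,0,15]]'
python3 feel2.py w13
```

```text
time_s: 18.2
tcp_pos: [0.4987, 0.2477, 0.078]
eef_rot: [58.1, 89.5, -137.4]
contact_force: [-0.8, -0.3, 0.3]
gripper_width: 0.0527
tcp [0.4987 0.2477 0.078 ] yaw -105.48 tilt x [-0.0068 -0.0062 -1.    ] w 0.0527 F [-0.8 -0.3  0.3] t 18.2 j6 28.0
 shift now cm [-0.4  -0.28 -0.15] max 0.4
 turn rx -0.0013 after turn shift cm [-0.4  -0.28 -0.15]
 level turn (tool) [-0.      0.0049 -0.0078]
time_s: 18.8
tcp_pos: [0.5007, 0.2502, 0.0841]
eef_rot: [-130.8, 89.9, 33.8]
contact_force: [-1.9, -1.0, 7.4]
gripper_width: 0.0242
time_s: 19.4
tcp_pos: [0.5054, 0.2486, 0.0844]
eef_rot: [-121.7, 90.0, 42.9]
contact_force: [-5.9, -1.6, 11.9]
gripper_width: 0.024
handle top [array([-0.0653,  0.0068]), array([0.0254, 0.0299]), np.float64(86.8666)] 643 0.11717028650217033
blade ang -2.408241682247697 y at 0 0.003771412399385347 800
tab top [array([-0.0143,  0.0464]), array([0.0333, 0.0569]), np.float64(77.8652)] 0.1184
tcp [0.5054 0.2486 0.0844] yaw -105.37 tilt x [ 4.e-04  3.e-04 -1.e+00] w 0.0236 F [-5.8 -0.9 12.1] t 19.45 j6 28.5
 shift now cm [-0.56  0.01  0.56] max 0.6
 turn rx -0.0388 after turn shift cm [-0.56 -0.01  0.56]
 level turn (tool) [-0.     -0.0003  0.0004]
```

```bash
python3 -m creep '[[0,0,0,-0.2,0,0.5,15],[0,0,0,0,0,1.5,15],[0,0,0,0,0,2,15],[0,0,0,0,0,2,15],[0,0,0,0,0,2,15],[0,0,0,-3,0,0,15],[0,0,0,-4,0,0,15],[0,0,0,-4,0,0,15]]' 25
python3 -m creep '[[0,0,0,0,0,0,15],[0,0,0,0,0,0,15],[0,0,0,0,0,0,15]]' >/dev/null
python3 feel2.py w14
python3 -c "
from gap import *
go([.445,-.113,.19],92)"
```

```text
time_s: 20.25
tcp_pos: [0.427, 0.2698, 0.1955]
eef_rot: [50.3, 89.9, -145.0]
contact_force: [0.6, 1.5, -3.1]
gripper_width: 0.0235
handle top [array([-0.1362,  0.0089]), array([0.0199, 0.0008]), np.float64(89.1322)] 17 0.12608435197764975
blade ang 19.130863184646074 y at 0 0.004290654763561336 50
tab top [array([-0.004,  0.05 ]), array([0.023 , 0.0158]), np.float64(0.2847)] 0.1182
tcp [0.4274 0.2692 0.1933] yaw -105.38 tilt x [-0.002  -0.0018 -1.    ] w 0.0238 F [-0.3 -0.2 -2.9] t 20.6 j6 20.1
 shift now cm [10.32 -0.1  -7.52] max 10.3
 turn rx -0.039 after turn shift cm [10.32  0.2  -7.52]
 level turn (tool) [ 0.      0.0014 -0.0022]
tcp [0.4274 0.2692 0.1933] yaw -105.38 tilt x [-0.002  -0.0018 -1.    ] w 0.0238 F [-0.3 -0.2 -2.9] t 20.6 j6 20.1
 shift now cm [  0.4   36.38 -11.83] max 36.4
 turn rx -0.3034 after turn shift cm [ 0.4  38.26 -0.42]
 level turn (tool) [ 0.      0.0014 -0.0022]
```

View pics/w14.png

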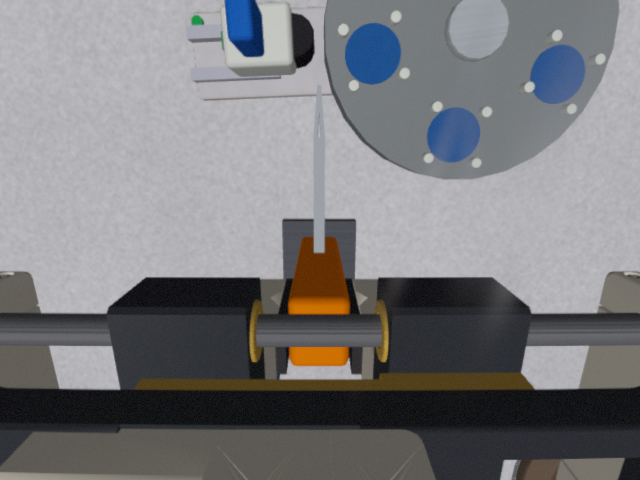

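```bash
python3 -m creep '[[0,0,0,-0.5,4.5,-1.45,15],[0,0,0,0,4.5,-1.45,15],[0,0,0,0,4.5,-1.45,15],[0,0,0,0,4.5,-1.45,15],[0,0,0,0,4.5,-1.45,15],[0,0,0,0,4.5,-1.45,15],[0,0,0,0,4.5,-1.45,15],[0,0,0,0,4.5,-1.45,15]]'
python3 -m creep '[[-0.15,0,0,0,0,0,15],[-0.15,0,0,0,0,0,15],[0,0,0,0,0,0,15],[0,0,0,0,0,0,15],[0,0,0,0,0,0,15]]'>/dev/null
python3 -c "
from gap import *
go([.447,-.117,.089],92)"
```

```text
time_s: 21.4
tcp_pos: [0.4439, -0.1099, 0.1988]
eef_rot: [20.0, 89.9, -175.4]
contact_force: [1.1, 0.3, -2.2]
gripper_width: 0.0238
tcp [ 0.4447 -0.1077  0.1994] yaw -88.35 tilt x [-9.e-04 -1.e-04 -1.e+00] w 0.0239 F [-0.2  0.5 -3.2] t 21.9 j6 80.5
 shift now cm [11.04  0.94 -0.22] max 11.0
 turn rx -0.006 after turn shift cm [11.04  0.94 -0.21]
 level turn (tool) [ 0.      0.001  -0.0001]
```

```bash
python3 -m creep '[[0,0,0,3,0.9,-0.2,15],[0,0,0,4,0,0,15],[0,0,0,3,0,0,15],[0,0,0,0.8,0,0,15],[0,0,0,0,0,0,15],[0,0,0,0,0,0,15]]'
python3 -m creep '[[0,0,0,0.1,0,0,15],[0,0,0,0.1,0,0,15],[0,0,0,0,0,0,15],[0,0,0,0,0,0,15]]'
```

```text
time_s: 22.5
tcp_pos: [0.4484, -0.1167, 0.0931]
eef_rot: [170.9, 89.9, -7.3]
contact_force: [-0.1, 0.3, -1.4]
gripper_width: 0.0238
time_s: 22.9
tcp_pos: [0.4474, -0.117, 0.0903]
eef_rot: [-175.4, 90.0, 6.4]
contact_force: [-0.0, 0.2, -2.3]
gripper_width: 0.0239
```

```bash
python3 -m creep '[[0,0,0,0.1,0,0,15],[0,0,0,0.1,0,0,15],[0,0,0,0.1,0,0,15],[0,0,0,0,0,0,15],[0,0,0,0,0,0,15]]'
```

```text
time_s: 23.4
tcp_pos: [0.4473, -0.117, 0.0876]
eef_rot: [131.5, 90.0, -46.7]
contact_force: [-4.0, 2.2, 8.8]
gripper_width: 0.024
```

```bash
python3 -m creep '[[0,0,0,0,0,0,40],[0,0,0,0,0,0,60],[0,0,0,0,0,0,60],[0,0,0,-4,0,0,60],[0,0,0,-4.5,0,0,60],[0,0,0,-4,0,0,60],[0,0,0,-4,3,0,60],[0,0,0,0,4.5,0,60]]'
python3 -m creep '[[0,0,0,0,4.5,0,60],[0,0,0,0,3,0,60],[0,0,0,0,0,0,60],[0,0,0,0,0,0,60],[0,0,0,0,0,0,60]]' >/dev/null
python3 feel.py | head -3; python3 deck.py w15 | grep -E "yellow.*0.07|tcp"
python3 -c "
from h import *
go([.487,-.339,.034],92)"
```

```text
time_s: 24.2
tcp_pos: [0.4528, -0.1923, 0.2583]
eef_rot: [168.6, 89.4, -9.3]
contact_force: [1.0, 0.4, -0.9]
gripper_width: 0.053
top [ 0.443  -0.1166] [0.0294 0.0252] 1.8 1059
blade dir 2.69 offset of blade line from handle -0.0019 reach 0.0218 0.1017 737
foot [array([ 0.4429, -0.1162]), array([0.0499, 0.0501]), np.float64(2.2151)]
yellow 1522 [425.  89.] min [ 0.554 -0.395  0.   ] max [ 0.602 -0.339  0.074] top [ 0.5722 -0.357   0.0712] rect [ 0.572  -0.3574] [0.0359 0.0362] 70.8
yellow 1227 [396. 183.] min [ 0.469 -0.357  0.057] max [ 0.505 -0.321  0.074] top [ 0.4874 -0.3386  0.0712] rect [ 0.487  -0.3388] [0.0364 0.0356] 75.5
tcp [ 0.452  -0.2661  0.252 ] yaw -88.12 tilt x [ 2.e-04  0.e+00 -1.e+00] w 0.0523 F [0.9 0.2 1.3] t 24.8 j6 100.9
tcp [ 0.452  -0.2661  0.252 ] yaw -88.12 tilt x [ 2.e-04  0.e+00 -1.e+00] w 0.0523 F [0.9 0.2 1.3] t 24.8 j6 100.9
 shift now cm [21.8   7.4  -3.26] max 21.8
 turn rx -0.0021 after turn shift cm [21.8   7.41 -3.24]
 level turn (tool) [-0.     -0.0002  0.    ]
```

View pics/w15.png

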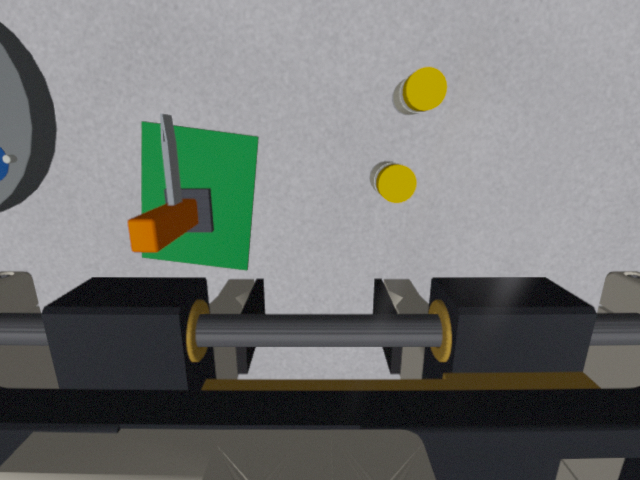

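```bash
python3 -m creep '[[0,0,0,3,3.7,-1.6,60],[0,0,0,3,3.7,-1.65,60],[0,0,0,4.5,0,0,60],[0,0,0,4.5,0,0,60],[0,0,0,4,0,0,60],[0,0,0,2.8,0,0,60],[0,0,0,0,0,0,60],[0,0,0,0,0,0,60]]'
python3 -m creep '[[0,0,0,0,0,0,40],[0,0,0,0,0,0,35],[0,0,0,0,0,0,30],[0,0,0,0,0,0,30],[0,0,0,0,0,0,30]]' 15
python3 -m creep '[[0,0,0,-3,0,0,30],[0,0,0,-4.5,0,0,30],[0,0,0,-4.5,0,0,30],[0,0,0,-4.5,0,0,30],[0,0,0,0,0,0,30],[0,0,0,0,0,0,30]]'
python3 -c "
from h import *
go([.4735,.1469,.2],92)"
```

```text
time_s: 25.6
tcp_pos: [0.4871, -0.339, 0.0349]
eef_rot: [42.9, 90.0, -135.2]
contact_force: [-0.7, -0.2, 0.6]
gripper_width: 0.0525
time_s: 26.1
tcp_pos: [0.4876, -0.3397, 0.0359]
eef_rot: [157.8, 89.8, -20.3]
contact_force: [0.2, 2.6, 7.7]
gripper_width: 0.0358
time_s: 26.7
tcp_pos: [0.4869, -0.3394, 0.2009]
eef_rot: [167.7, 89.8, -10.5]
contact_force: [-0.6, 0.2, -1.5]
gripper_width: 0.036
tcp [ 0.4869 -0.3394  0.2009] yaw -88.21 tilt x [ 3.4e-03 -6.0e-04 -1.0e+00] w 0.036 F [-0.6  0.2 -1.5] t 26.7 j6 107.8
 shift now cm [  0.06 -48.65  -0.18] max 48.6
 turn rx -0.0036 after turn shift cm [  0.06 -48.65  -0.36]
 level turn (tool) [ 0.     -0.0034 -0.0007]
```

```bash
python3 -m creep '[[0,0,0,0,-3,0,30],[0,0,0,0,-4.5,0,30],[0,0,0,0,-4.5,0,30],[0,0,0,0,-4.5,0,30],[0,0,0,0,-4.5,0,30],[0,0,0,0,-4.5,0,30],[0,0,0,0,-4.5,0,30],[0,0,0,0,-4.5,0,30]]' >/dev/null
python3 -m creep '[[0,0,0,0,-4.5,0,30],[0,0,0,0,-4.5,0,30],[0,0,0,0,-3,0,30],[0,0,0,0,-2,0,30],[0,0,0,0,0,0,30],[0,0,0,0,0,0,30],[0,0,0,0,0,0,30]]' 
python3 deck.py w16 | grep -E "^blue|^red|yellow.*0\.2|tcp"
python3 -c "
from h import *
go([.4735,.1469,.098],92)"
```

```text
time_s: 28.2
tcp_pos: [0.4707, 0.1446, 0.1985]
eef_rot: [31.7, 89.9, -146.5]
contact_force: [1.1, 0.0, -0.8]
gripper_width: 0.0356
red 1409 [507.  57.] min [0.579 0.039 0.142] max [0.6   0.06  0.157] top [0.5892 0.0502 0.1547] rect [0.5893 0.0497] [0.0202 0.021 ] 68.8
red 413 [450.  77.] min [0.58  0.052 0.076] max [0.599 0.061 0.114] top [0.5899 0.0596 0.1081] rect [0.5901 0.0593] [0.012  0.0027] 0.5
yellow 2494 [318. 299.] min [0.473 0.127 0.21 ] max [0.503 0.164 0.28 ] top [0.4846 0.146  0.2354] rect [0.4907 0.1468] [0.025  0.0331] 3.5
yellow 442 [229. 334.] min [0.488 0.167 0.272] max [0.506 0.169 0.288] top [0.4991 0.1676 0.2846] rect [0.4977 0.1676] [0.0157 0.0017] 0.9
yellow 522 [407. 332.] min [0.489 0.124 0.27 ] max [0.507 0.126 0.288] top [0.5005 0.1254 0.2844] rect [0.4997 0.1253] [0.0141 0.0016] 2.2
yellow 1819 [318. 358.] min [0.452 0.127 0.231] max [0.466 0.163 0.236] top [0.4595 0.1452 0.234 ] rect [0.4586 0.1452] [0.0135 0.036 ] 2.7
yellow 1280 [471. 381.] min [0.487 0.094 0.282] max [0.498 0.133 0.299] top [0.4943 0.113  0.292 ] rect [0.4955 0.1138] [0.0052 0.0392] 1
[... 925 characters left out ...]
 0.0614] rect [0.4964 0.0621] [0.0406 0.0409] 6.4
blue 1698 [317. 224.] min [0.455 0.126 0.059] max [0.494 0.167 0.167] top [0.4743 0.1471 0.0624] rect [0.4747 0.147 ] [0.038  0.0415] 5.8
blue 144 [ 80. 352.] min [0.299 0.396 0.011] max [0.32  0.414 0.023] top [0.3099 0.4046 0.0189] rect [0.3098 0.4043] [0.0271 0.0032] 44.9
tcp [0.4709 0.1445 0.1988] yaw -88.24 tilt x [-9.e-04 -6.e-04 -1.e+00] w 0.0359 F [-0.7  0.3 -1.2] t 28.25 j6 51.8
tcp [0.4709 0.1445 0.1988] yaw -88.24 tilt x [-9.e-04 -6.e-04 -1.e+00] w 0.0359 F [-0.7  0.3 -1.2] t 28.25 j6 51.8
 shift now cm [10.07 -0.24 -0.28] max 10.1
 turn rx -0.0042 after turn shift cm [10.07 -0.24 -0.28]
 level turn (tool) [ 0.      0.0009 -0.0006]
```

View pics/w16.png

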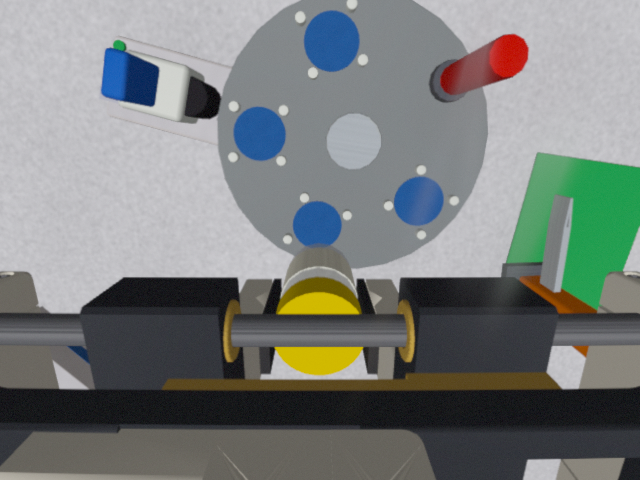

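```bash
python3 -m creep '[[0,0,0,2,-0.24,-0.25,30],[0,0,0,4,0,0,30],[0,0,0,3,0,0,30],[0,0,0,0.8,0,0,30],[0,0,0,0.2,0,0,30],[0,0,0,0.1,0,0,30],[0,0,0,0.1,0,0,30],[0,0,0,0,0,0,30]]'
python3 -c "
from h import *
go([.4735,.1469,.096],92)"
```

```text
time_s: 29.05
tcp_pos: [0.4742, 0.1483, 0.0983]
eef_rot: [-145.2, 89.9, 36.7]
contact_force: [0.7, -0.2, -0.7]
gripper_width: 0.0355
tcp [0.4742 0.1483 0.0983] yaw -88.19 tilt x [ 0.0016  0.0012 -1.    ] w 0.0355 F [ 0.7 -0.2 -0.7] t 29.05 j6 51.7
 shift now cm [0.23 0.13 0.07] max 0.2
 turn rx -0.0033 after turn shift cm [0.23 0.13 0.07]
 level turn (tool) [-0.     -0.0017  0.0012]
```

```bash
python3 -m creep '[[0,0,0,0.1,0.1,0.05,30],[0,0,0,0.1,0,0,30],[0,0,0,0,0,0,30],[0,0,0,0,0,0,30]]'
python3 -m creep '[[0,0,0,0.1,0,0,30],[0,0,0,0,0,0,30],[0,0,0,0,0,0,30]]'
```

```text
time_s: 29.45
tcp_pos: [0.4734, 0.1469, 0.0959]
eef_rot: [-168.2, 90.0, 13.6]
contact_force: [-1.4, -1.1, 5.9]
gripper_width: 0.0359
time_s: 29.75
tcp_pos: [0.4736, 0.1469, 0.0957]
eef_rot: [-179.6, 89.9, 2.3]
contact_force: [-4.2, -1.3, 13.0]
gripper_width: 0.0358
```

```bash
python3 -m creep '[[0,0,0,0,0,0,45],[0,0,0,0,0,0,60],[0,0,0,0,0,0,60],[0,0,0,-3,0,0,60],[0,0,0,-4,0,0,60],[0,0,0,-3.5,0,0,60],[0,0,0,0,3,0,60],[0,0,0,0,4.5,0,60]]'
python3 -m creep '[[0,0,0,0,4.5,0,60],[0,0,0,0,4.5,0,60],[0,0,0,0,4.5,0,60],[0,0,0,0,4.5,0,60],[0,0,0,0,4.5,-2,60],[0,0,0,0,4.5,-2,60],[0,0,0,0,4.5,-2,60],[0,0,0,0,4.5,-2,60]]'
python3 -m creep '[[0,0,0,0,4.5,0,60],[0,0,0,0,2,0,60],[0,0,0,0,0,0,60],[0,0,0,0,0,0,60],[0,0,0,0,0,0,60]]' >/dev/null
python3 -c "
from h import *
go([.572,-.3574,.034],92)"
```

```text
time_s: 30.55
tcp_pos: [0.4763, 0.0728, 0.2004]
eef_rot: [-149.7, 89.8, 32.3]
contact_force: [0.1, -0.1, -0.5]
gripper_width: 0.0523
time_s: 31.35
tcp_pos: [0.5673, -0.2875, 0.1989]
eef_rot: [-23.2, 90.0, 158.6]
contact_force: [1.5, 1.1, 0.3]
gripper_width: 0.0525
tcp [ 0.5689 -0.3496  0.1991] yaw -88.16 tilt x [-2.e-04  2.e-04 -1.e+00] w 0.0527 F [ 0.6 -0.7  0.1] t 31.85 j6 106.7
 shift now cm [16.51  0.8  -0.29] max 16.5
 turn rx -0.0028 after turn shift cm [16.51  0.8  -0.29]
 level turn (tool) [0.     0.0002 0.0002]
```

```bash
python3 -m creep '[[0,0,0,2,0.8,-0.3,60],[0,0,0,4.5,0,0,60],[0,0,0,4.5,0,0,60],[0,0,0,4,0,0,60],[0,0,0,1.5,0,0,60],[0,0,0,0,0,0,60],[0,0,0,0,0,0,60]]'
python3 -m creep '[[0,0,0,0,0,0,40],[0,0,0,0,0,0,35],[0,0,0,0,0,0,30],[0,0,0,0,0,0,30],[0,0,0,0,0,0,30]]' 15
python3 -m creep '[[0,0,0,-3,0,0,30],[0,0,0,-4.5,0,0,30],[0,0,0,-4.5,0,0,30],[0,0,0,-4.5,0,0,30],[0,0,0,-2,0,0,30],[0,0,0,0,0,0,30],[0,0,0,0,0,0,30]]'
python3 -c "
from h import *
go([.5469,.1953,.22],92)"
```

```text
time_s: 32.55
tcp_pos: [0.5735, -0.3583, 0.0362]
eef_rot: [146.4, 89.9, -31.7]
contact_force: [0.9, 0.8, 0.7]
gripper_width: 0.0526
time_s: 33.05
tcp_pos: [0.573, -0.3586, 0.036]
eef_rot: [155.4, 89.9, -22.8]
contact_force: [-0.5, 1.9, 6.4]
gripper_width: 0.0354
time_s: 33.75
tcp_pos: [0.5718, -0.358, 0.2193]
eef_rot: [-142.7, 90.0, 39.1]
contact_force: [0.8, 0.7, -2.2]
gripper_width: 0.0355
tcp [ 0.5718 -0.358   0.2193] yaw -88.21 tilt x [ 6.e-04  5.e-04 -1.e+00] w 0.0355 F [ 0.8  0.7 -2.2] t 33.75 j6 107.4
 shift now cm [-4.000e-02 -5.538e+01  7.600e-01] max 55.4
 turn rx -0.0036 after turn shift cm [-4.000e-02 -5.538e+01  5.600e-01]
 level turn (tool) [ 0.     -0.0006  0.0005]
```

```bash
python3 -m creep '[[0,0,0,0,-3,0.7,30],[0,0,0,0,-4.5,0,30],[0,0,0,0,-4.5,0,30],[0,0,0,0,-4.5,0,30],[0,0,0,0,-4.5,0,30],[0,0,0,0,-4.5,0,30],[0,0,0,0,-4.5,0,30],[0,0,0,0,-4.5,0,30]]' >/dev/null
python3 -m creep '[[0,0,0,0,-4.5,0,30],[0,0,0,0,-4.5,0,30],[0,0,0,0,-4.5,0,30],[0,0,0,0,-4.5,0,30],[0,0,0,0,-2.5,0,30],[0,0,0,0,0,0,30],[0,0,0,0,0,0,30],[0,0,0,0,0,0,30]]' 
python3 deck.py w17 | grep -E "^blue"
python3 -c "
from h import *
go([.5469,.1953,.098],92)"
```

```text
time_s: 35.35
tcp_pos: [0.5472, 0.1904, 0.2182]
eef_rot: [31.7, 89.9, -146.5]
contact_force: [0.6, -1.4, -1.2]
gripper_width: 0.0358
blue 2561 [537.  14.] min [ 0.711 -0.029  0.034] max [0.739 0.048 0.054] top [0.727  0.0139 0.0505] rect [0.7247 0.009 ] [0.0253 0.0764] 2.0
blue 1840 [380. 147.] min [0.595 0.12  0.059] max [0.636 0.161 0.064] top [0.6157 0.1404 0.0615] rect [0.6156 0.1405] [0.0411 0.0409] 2.6
blue 1296 [210. 190.] min [0.565 0.266 0.076] max [0.595 0.286 0.121] top [0.5807 0.2757 0.1182] rect [0.5803 0.2764] [0.0152 0.0296] 77.5
blue 1549 [314. 222.] min [0.527 0.175 0.059] max [0.567 0.215 0.186] top [0.5472 0.1953 0.0621] rect [0.547  0.1952] [0.0398 0.0404] 2.3
blue 648 [452. 269.] min [0.498 0.042 0.059] max [0.587 0.163 0.292] top [0.5868 0.1577 0.2903] rect [0.5869 0.1573] [0.0009 0.0111] 1.7
tcp [0.5474 0.1902 0.2185] yaw -88.25 tilt x [-1.2e-03 -9.0e-04 -1.0e+00] w 0.0356 F [ 0.8 -0.6 -1.8] t 35.4 j6 53.3
 shift now cm [12.05 -0.52  0.02] max 12.1
 turn rx -0.0043 after turn shift cm [12.05 -0.52  0.02]
 level turn (tool) [ 0.      0.0012 -0.0008]
```

```bash
python3 -m creep '[[0,0,0,3,-0.52,0,30],[0,0,0,4,0,-0.05,30],[0,0,0,3.5,0,0,30],[0,0,0,1.5,0,0,30],[0,0,0,0.1,0,0,30],[0,0,0,0,0,0,30],[0,0,0,0,0,0,30]]'
python3 -m creep '[[0,0,0,0.1,0,0,30],[0,0,0,0.1,0,0,30],[0,0,0,0,0,0,30],[0,0,0,0,0,0,30]]'
python3 -c "
from h import *
go([.5469,.1953,.096],92)"
```

```text
time_s: 36.1
tcp_pos: [0.5488, 0.1965, 0.0995]
eef_rot: [-147.5, 89.9, 34.3]
contact_force: [-0.0, 0.2, -0.6]
gripper_width: 0.0358
time_s: 36.5
tcp_pos: [0.5481, 0.1965, 0.0965]
eef_rot: [-142.2, 90.0, 39.6]
contact_force: [1.1, 0.2, 0.1]
gripper_width: 0.0353
tcp [0.5481 0.1965 0.0965] yaw -88.18 tilt x [ 2.e-04  2.e-04 -1.e+00] w 0.0353 F [1.1 0.2 0.1] t 36.5 j6 52.9
 shift now cm [0.05 0.12 0.12] max 0.1
 turn rx -0.0032 after turn shift cm [0.05 0.12 0.12]
 level turn (tool) [-0.     -0.0002  0.0002]
```

```bash
python3 -m creep '[[0,0,0,0.05,0.1,0,30],[0,0,0,0.1,0,0,30],[0,0,0,0,0,0,30],[0,0,0,0,0,0,30]]'
python3 -m creep '[[0,0,0,0,0,0,45],[0,0,0,0,0,0,60],[0,0,0,0,0,0,60],[0,0,0,-3,0,0,60],[0,0,0,-4,0,0,60],[0,0,0,-4,0,0,60],[0,0,0,0,3,3,60],[0,0,0,0,3,3,60]]'
python3 -m creep '[[0,0,0,-4,2,2,60],[0,0,0,0,0,0,60],[0,0,0,0,0,0,60]]'
cat > chk.py <<'E'
from h import *
import sys
i=K("wrist"); im,d=r.capture("wrist"); cv2.imwrite(f"pics/{sys.argv[1]}.png",im); w=cloud("wrist",d,i)
hsv=cv2.cvtColor(im,cv2.COLOR_BGR2HSV); m=np.isfinite(w[...,0])&(w[...,2]>.118)&(w[...,2]<.14)&(hsv[...,0]>20)&(hsv[...,0]<32)&(hsv[...,1]>120)
nl,l,st,ce=cv2.connectedComponentsWithStats(m.astype(np.uint8))
for k in range(1,nl):
    if st[k,4]>80:
        p=w[l==k]; t=p[p[:,2]>.125]
        if len(t)>30: print("lid",[np.round(v,4) for v in cv2.minAreaRect(t[:,:2].astype(np.float32))],t[:,2].mean().round(4))
c=np.array([.5433,.1207])
for k in range(4):
    a=np.radians(15.42+72*k); print("pocket",(c+.075*np.array([np.cos(a),np.sin(a)])).round(4))
m=np.isfinite(w[...,0])&(w[...,2]>.146)&(w[...,2]<.162)&((hsv[...,0]<6)|(hsv[...,0]>174))&(hsv[...,1]>150)
if m.sum(): print("crank top",w[m].mean(0).round(4),[np.round(v,4) for v in cv2.minAreaRect(w[m][:,:2].astype(np.float32))])
go([.5890,.0492,.2],92)
E
python3 chk.py w18
```

```text
time_s: 36.9
tcp_pos: [0.5481, 0.1954, 0.0947]
eef_rot: [16.0, 90.0, -162.2]
contact_force: [-0.6, 0.5, -1.2]
gripper_width: 0.0355
time_s: 37.7
tcp_pos: [0.4901, 0.1337, 0.2057]
eef_rot: [-145.6, 89.9, 36.2]
contact_force: [-0.1, -0.6, -0.3]
gripper_width: 0.0526
time_s: 38.0
tcp_pos: [0.4709, 0.1129, 0.2464]
eef_rot: [-145.9, 89.8, 35.9]
contact_force: [0.6, -0.3, -0.7]
gripper_width: 0.0529
lid [array([0.5471, 0.1962]), array([0.0358, 0.0365]), np.float64(2.1535)] 0.1312
lid [array([0.473 , 0.1475]), array([0.0363, 0.0365]), np.float64(31.2631)] 0.1312
pocket [0.6156 0.1406]
pocket [0.5467 0.1956]
pocket [0.4731 0.1471]
pocket [0.4965 0.0621]
crank top [0.589  0.0506 0.1543] [array([0.5895, 0.0499]), array([0.0199, 0.0204]), np.float64(38.0078)]
tcp [0.4707 0.1131 0.2453] yaw -88.2 tilt x [ 0.0012  0.0012 -1.    ] w 0.0526 F [-0.4  1.1 -0.5] t 38.05 j6 55.0
 shift now cm [  4.54   6.76 -11.62] max 11.6
 turn rx -0.0035 after turn shift cm [  4.54   6.8  -11.59]
 level turn (tool) [-0.     -0.0012  0.0012]
```

View pics/w18.png

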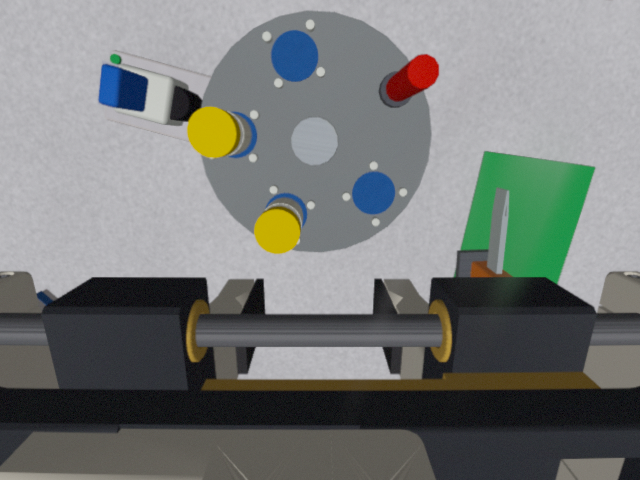

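```bash
python3 -m creep '[[0,0,0,0,2.25,-3.9,60],[0,0,0,0,2.25,-3.9,60],[0,0,0,0,2.25,-3.9,60],[0,0,0,1,0,0,60],[0,0,0,0,0,0,60],[0,0,0,0,0,0,60],[0,0,0,0,0,0,60]]'
python3 -c "
from h import *
go([.5895,.0502,.121],92)"
```

```text
time_s: 38.75
tcp_pos: [0.5894, 0.0498, 0.235]
eef_rot: [119.7, 90.0, -58.5]
contact_force: [0.1, 0.0, 0.2]
gripper_width: 0.0527
tcp [0.5894 0.0498 0.235 ] yaw -88.13 tilt x [ 1.e-04 -1.e-04 -1.e+00] w 0.0527 F [0.1 0.  0.2] t 38.75 j6 68.1
 shift now cm [ 1.14e+01 -4.00e-02 -1.00e-02] max 11.4
 turn rx -0.0022 after turn shift cm [ 1.14e+01 -4.00e-02 -1.00e-02]
 level turn (tool) [-0.     -0.0001 -0.0001]
```

```bash
python3 -m creep '[[0,0,0,4,0,0,60],[0,0,0,4,0,0,60],[0,0,0,2.5,0,0,60],[0,0,0,0.9,0,0,60],[0,0,0,0,0,0,60],[0,0,0,0,0,0,60]]'
python3 -m creep '[[0,0,0,0,0,0,40],[0,0,0,0,0,0,25],[0,0,0,0,0,0,15],[0,0,0,0,0,0,15],[0,0,0,0,0,0,15],[0,0,0,0,0,0,15]]' 40
cat > circ.py <<'E'
from h import *
import sys
c=np.array([.5433,.1207]); R=rot(); s=r.get_state(); p=s["tcp_pos"][:2]
v=p-c; a0=np.arctan2(v[1],v[0]); print("crank ang",np.degrees(a0).round(1),"rad",np.linalg.norm(v).round(4),"z",s["tcp_pos"][2].round(4),"F",s["contact_force"].round(1),"w",round(s["gripper_width"],4),"t",s["time_s"])
if len(sys.argv)>1:
    st=float(sys.argv[1]); n=int(sys.argv[2]); pr=p.copy(); e=np.zeros(2)
    for k in range(1,n+1):
        a=a0+st*k; t=c+.085*np.array([np.cos(a),np.sin(a)]); d=R.T@np.array([*(t-pr),0])*100
        q=np.round(d[1:]+e,2); e=d[1:]+e-q; pr=t
        print(f"[0,0,0,0,{q[0]},{q[1]},15],",end="\n" if k%8==0 else "")
E
python3 circ.py 0.1 72
```

```text
time_s: 39.35
tcp_pos: [0.5907, 0.0498, 0.1226]
eef_rot: [-170.5, 89.9, 11.3]
contact_force: [-0.5, 0.4, 0.1]
gripper_width: 0.0529
time_s: 39.95
tcp_pos: [0.5899, 0.0487, 0.1211]
eef_rot: [105.9, 90.0, -72.3]
contact_force: [0.6, -3.5, 3.2]
gripper_width: 0.021
crank ang -57.1 rad 0.0858 z 0.1211 F [ 0.6 -3.5  3.2] w 0.021 t 39.95
[0,0,0,0,-0.54,-0.66,15],[0,0,0,0,-0.55,-0.66,15],[0,0,0,0,-0.6,-0.59,15],[0,0,0,0,-0.66,-0.54,15],[0,0,0,0,-0.71,-0.46,15],[0,0,0,0,-0.76,-0.39,15],[0,0,0,0,-0.79,-0.32,15],[0,0,0,0,-0.82,-0.23,15],
[0,0,0,0,-0.83,-0.15,15],[0,0,0,0,-0.85,-0.07,15],[0,0,0,0,-0.85,0.02,15],[0,0,0,0,-0.84,0.11,15],[0,0,0,0,-0.83,0.18,15],[0,0,0,0,-0.81,0.27,15],[0,0,0,0,-0.77,0.35,15],[0,0,0,0,-0.74,0.42,15],
[0,0,0,0,-0.69,0.5,15],[0,0,0,0,-0.64,0.56,15],[0,0,0,0,-0.57,0.62,15],[0,0,0,0,-0.52,0.68,15],[0,0,0,0,-0.44,0.72,15],[0,0,0,0,-0.37,0.77,15],[0,0,0,0,-0.29,0.8,15],[0,0,0,0,-0.21,0.82,15],
[0,0,0,0,-0.13,0.84,15],[0,0,0,0,-0.04,0.85,15],[0,0,0,0,0.05,0.85,15],[0,0,0,0,0.12,0.84,15],[0,0,0,0,0.22,0.82,15],[0,0,0,0,0.29,0.8,15],[0,0,0,0,0.37,0.77,15],[0,0,0,0,0.44,0.72
[... 268 characters left out ...]
,0.83,-0.15,15],[0,0,0,0,0.82,-0.24,15],[0,0,0,0,0.79,-0.31,15],[0,0,0,0,0.75,-0.4,15],[0,0,0,0,0.71,-0.46,15],
[0,0,0,0,0.66,-0.54,15],[0,0,0,0,0.61,-0.59,15],[0,0,0,0,0.54,-0.66,15],[0,0,0,0,0.47,-0.7,15],[0,0,0,0,0.4,-0.75,15],[0,0,0,0,0.32,-0.79,15],[0,0,0,0,0.25,-0.81,15],[0,0,0,0,0.16,-0.84,15],
[0,0,0,0,0.08,-0.84,15],[0,0,0,0,-0.01,-0.85,15],[0,0,0,0,-0.1,-0.85,15],[0,0,0,0,-0.17,-0.83,15],[0,0,0,0,-0.26,-0.81,15],[0,0,0,0,-0.34,-0.78,15],[0,0,0,0,-0.41,-0.74,15],[0,0,0,0,-0.49,-0.7,15],
[0,0,0,0,-0.55,-0.64,15],[0,0,0,0,-0.62,-0.59,15],[0,0,0,0,-0.67,-0.52,15],[0,0,0,0,-0.72,-0.45,15],[0,0,0,0,-0.76,-0.38,15],[0,0,0,0,-0.79,-0.3,15],[0,0,0,0,-0.83,-0.22,15],[0,0,0,0,-0.83,-0.14,15],
```

```bash
python3 -m creep '[[0,0,0,0,-0.54,-0.66,15],[0,0,0,0,-0.55,-0.66,15],[0,0,0,0,-0.6,-0.59,15],[0,0,0,0,-0.66,-0.54,15],[0,0,0,0,-0.71,-0.46,15],[0,0,0,0,-0.76,-0.39,15],[0,0,0,0,-0.79,-0.32,15],[0,0,0,0,-0.82,-0.23,15]]' >/dev/null
python3 circ.py
```

```text
crank ang -11.4 rad 0.0851 z 0.1211 F [-0.5 -6.   4.6] w 0.0209 t 40.75
```

```bash
python3 -m creep '[[0,0,0,0,-0.83,-0.15,15],[0,0,0,0,-0.85,-0.07,15],[0,0,0,0,-0.85,0.02,15],[0,0,0,0,-0.84,0.11,15],[0,0,0,0,-0.83,0.18,15],[0,0,0,0,-0.81,0.27,15],[0,0,0,0,-0.77,0.35,15],[0,0,0,0,-0.74,0.42,15]]' >/dev/null
python3 circ.py
python3 -m creep '[[0,0,0,0,-0.69,0.5,15],[0,0,0,0,-0.64,0.56,15],[0,0,0,0,-0.57,0.62,15],[0,0,0,0,-0.52,0.68,15],[0,0,0,0,-0.44,0.72,15],[0,0,0,0,-0.37,0.77,15],[0,0,0,0,-0.29,0.8,15],[0,0,0,0,-0.21,0.82,15]]' >/dev/null
python3 circ.py
```

```text
crank ang 34.4 rad 0.0844 z 0.1211 F [-1.7 -7.4  4.9] w 0.0214 t 41.55
crank ang 80.2 rad 0.0841 z 0.1211 F [ 3.5 -9.7  3.3] w 0.0213 t 42.35
```

```bash
python3 -m creep '[[0,0,0,0,-0.13,0.84,15],[0,0,0,0,-0.04,0.85,15],[0,0,0,0,0.05,0.85,15],[0,0,0,0,0.12,0.84,15],[0,0,0,0,0.22,0.82,15],[0,0,0,0,0.29,0.8,15],[0,0,0,0,0.37,0.77,15],[0,0,0,0,0.44,0.72,15]]' >/dev/null
python3 circ.py
```

```text
crank ang 125.3 rad 0.0845 z 0.1211 F [11.3 -5.4 -4.2] w 0.0214 t 43.15
```

```bash
python3 -m creep '[[0,0,0,0,0.52,0.67,15],[0,0,0,0,0.58,0.63,15],[0,0,0,0,0.64,0.56,15],[0,0,0,0,0.69,0.49,15],[0,0,0,0,0.74,0.42,15],[0,0,0,0,0.77,0.35,15],[0,0,0,0,0.81,0.26,15],[0,0,0,0,0.83,0.19,15]]' >/dev/null
python3 circ.py
python3 -m creep '[[0,0,0,0,0.84,0.1,15],[0,0,0,0,0.85,0.02,15],[0,0,0,0,0.85,-0.07,15],[0,0,0,0,0.83,-0.15,15],[0,0,0,0,0.82,-0.24,15],[0,0,0,0,0.79,-0.31,15],[0,0,0,0,0.75,-0.4,15],[0,0,0,0,0.71,-0.46,15]]' >/dev/null
python3 circ.py
```

```text
crank ang 170.6 rad 0.0848 z 0.1211 F [-0.4  6.  -0.1] w 0.021 t 43.95
crank ang -142.8 rad 0.0856 z 0.121 F [-7.3  1.5  8.3] w 0.0211 t 44.75
```

```bash
python3 -m creep '[[0,0,0,0,0.66,-0.54,15],[0,0,0,0,0.61,-0.59,15],[0,0,0,0,0.54,-0.66,15],[0,0,0,0,0.47,-0.7,15],[0,0,0,0,0.4,-0.75,15],[0,0,0,0,0.32,-0.79,15],[0,0,0,0,0.25,-0.81,15],[0,0,0,0,0.16,-0.84,15]]' >/dev/null
python3 circ.py 0.1 24
```

```text
crank ang -97.2 rad 0.086 z 0.121 F [-6.1 -4.4  9.2] w 0.0213 t 45.55
[0,0,0,0,-0.01,-0.86,15],[0,0,0,0,0.01,-0.85,15],[0,0,0,0,-0.08,-0.85,15],[0,0,0,0,-0.16,-0.83,15],[0,0,0,0,-0.25,-0.81,15],[0,0,0,0,-0.32,-0.79,15],[0,0,0,0,-0.4,-0.75,15],[0,0,0,0,-0.48,-0.7,15],
[0,0,0,0,-0.54,-0.65,15],[0,0,0,0,-0.61,-0.6,15],[0,0,0,0,-0.66,-0.53,15],[0,0,0,0,-0.71,-0.47,15],[0,0,0,0,-0.76,-0.39,15],[0,0,0,0,-0.79,-0.31,15],[0,0,0,0,-0.81,-0.24,15],[0,0,0,0,-0.84,-0.15,15],
[0,0,0,0,-0.85,-0.06,15],[0,0,0,0,-0.84,0.02,15],[0,0,0,0,-0.85,0.1,15],[0,0,0,0,-0.83,0.19,15],[0,0,0,0,-0.8,0.27,15],[0,0,0,0,-0.78,0.34,15],[0,0,0,0,-0.73,0.43,15],[0,0,0,0,-0.69,0.49,15],
```

```bash
python3 -m creep '[[0,0,0,0,0.08,-0.84,15],[0,0,0,0,-0.01,-0.85,15],[0,0,0,0,-0.1,-0.85,15],[0,0,0,0,-0.17,-0.83,15],[0,0,0,0,-0.26,-0.81,15],[0,0,0,0,-0.34,-0.78,15],[0,0,0,0,-0.41,-0.74,15],[0,0,0,0,-0.49,-0.7,15]]' >/dev/null
python3 circ.py 0.05 8
python3 -m creep '[[0,0,0,0,-0.55,-0.64,15],[0,0,0,0,-0.3,-0.3,15],[0,0,0,0,0,0,15]]' >/dev/null
python3 circ.py 0.04 8
```

```text
crank ang -51.0 rad 0.0856 z 0.1211 F [-1.3 -7.   5.3] w 0.0215 t 46.35
[0,0,0,0,-0.31,-0.3,15],[0,0,0,0,-0.28,-0.31,15],[0,0,0,0,-0.3,-0.31,15],[0,0,0,0,-0.31,-0.29,15],[0,0,0,0,-0.33,-0.27,15],[0,0,0,0,-0.34,-0.25,15],[0,0,0,0,-0.35,-0.24,15],[0,0,0,0,-0.36,-0.22,15],
crank ang -41.6 rad 0.0855 z 0.1211 F [ 2.  -5.1  1.9] w 0.021 t 46.65
[0,0,0,0,-0.28,-0.19,15],[0,0,0,0,-0.27,-0.22,15],[0,0,0,0,-0.26,-0.21,15],[0,0,0,0,-0.28,-0.2,15],[0,0,0,0,-0.29,-0.18,15],[0,0,0,0,-0.29,-0.18,15],[0,0,0,0,-0.3,-0.16,15],[0,0,0,0,-0.3,-0.15,15],
```

```bash
python3 -m creep '[[0,0,0,0,-0.27,-0.2,15],[0,0,0,0,-0.27,-0.21,15],[0,0,0,0,0,0,15]]' >/dev/null
python3 circ.py 
python3 -m creep '[[0,0,0,0,-0.27,-0.2,15],[0,0,0,0,0,0,15]]' >/dev/null
python3 circ.py 0.03 4
```

```text
crank ang -37.2 rad 0.0853 z 0.1211 F [ 3.2 -7.5  0.9] w 0.0218 t 46.95
crank ang -35.0 rad 0.0853 z 0.1211 F [ 3.5 -7.3  1.2] w 0.0212 t 47.15
[0,0,0,0,-0.22,-0.13,15],[0,0,0,0,-0.22,-0.14,15],[0,0,0,0,-0.21,-0.14,15],[0,0,0,0,-0.22,-0.13,15],
```

```bash
python3 -m creep '[[0,0,0,0,-0.22,-0.14,15],[0,0,0,0,0,0,15]]' >/dev/null
python3 circ.py 
python3 -m creep '[[0,0,0,0,-0.22,-0.14,15],[0,0,0,0,0,0,15]]' >/dev/null
python3 circ.py
python3 -m creep '[[0,0,0,0,-0.22,-0.13,15],[0,0,0,0,0,0,15]]' >/dev/null
python3 circ.py 0.03 4
```

```text
crank ang -33.3 rad 0.0853 z 0.1211 F [ 4.5 -7.7  2. ] w 0.0212 t 47.35
crank ang -33.1 rad 0.0852 z 0.1211 F [  0.5 -14.5   4.1] w 0.0214 t 47.55
crank ang -32.9 rad 0.0851 z 0.1211 F [ -1.2 -22.    8. ] w 0.0212 t 47.75
[0,0,0,0,-0.22,-0.13,15],[0,0,0,0,-0.21,-0.14,15],[0,0,0,0,-0.22,-0.13,15],[0,0,0,0,-0.23,-0.12,15],
```

```bash
python3 -m creep '[[0,0,0,0,0.22,0.13,15],[0,0,0,0,0.1,0.07,15],[0,0,0,0,0,0,15]]' 
python3 -m creep '[[0,0,0,0,0,0,30],[0,0,0,0,0,0,50],[0,0,0,0,0,0,60],[0,0,0,-3,0,0,60],[0,0,0,-4,0,0,60],[0,0,0,-4.5,0,0,60],[0,0,0,0,0,4.5,60],[0,0,0,0,0,4.5,60]]' >/dev/null
python3 -m creep '[[0,0,0,0,-2,4,60],[0,0,0,-2,0,3,60],[0,0,0,0,0,0,60],[0,0,0,0,0,0,60],[0,0,0,0,0,0,60]]'
python3 chk.py w19; python3 deck.py w20 | grep -E "^blue|^red"; python3 feel.py|head -3;python3 feel2.py w21
```

```text
time_s: 48.05
tcp_pos: [0.6146, 0.0741, 0.1211]
eef_rot: [91.0, 89.9, -87.2]
contact_force: [2.4, -10.1, 1.2]
gripper_width: 0.021
time_s: 49.35
tcp_pos: [0.4541, 0.0916, 0.2554]
eef_rot: [-28.6, 90.0, 153.2]
contact_force: [0.1, 0.0, 0.3]
gripper_width: 0.0527
lid [array([0.516 , 0.1913]), array([0.0359, 0.0358]), np.float64(36.4986)] 0.1312
lid [array([0.468 , 0.1165]), array([0.0362, 0.0363]), np.float64(29.7226)] 0.1312
pocket [0.6156 0.1406]
pocket [0.5467 0.1956]
pocket [0.4731 0.1471]
pocket [0.4965 0.0621]
crank top [0.6095 0.075  0.1538] [array([0.6095, 0.0749]), array([0.0119, 0.0201]), np.float64(0.5633)]
tcp [0.4542 0.0914 0.255 ] yaw -88.21 tilt x [-1.1e-03 -4.0e-04 -1.0e+00] w 0.0525 F [ 0.8 -0.7 -0.5] t 49.4 j6 56.0
 shift now cm [  5.49   4.64 -13.35] max 13.4
 turn rx -0.0036 after turn shift cm [  5.49   4.68 -13.33]
 level turn (tool) [-0.      0.0011 -0.0004]
red 1278 [349.  21.] min [0.603 0.065 0.078] max [0.616 0.085 0.157] top [0.6096 0.0748 0.1544] rect [0.6092 0.0748] [0.0114 0.0205] 1.5
blue 1792 [240.  52.] min [0.581 0.148 0.059] max [0.622 0.189 0.064] t
[... 722 characters left out ...]
.4065 0.2891] [0.0228 0.3199] 27.8
top [ 0.4157 -0.0767] [0.0015 0.0231] 3.3 54
blade dir 2.81 offset of blade line from handle 0.0026 reach -0.0266 0.0872 558
foot [array([ 0.4011, -0.0778]), array([0.0513, 0.0499]), np.float64(3.7998)]
handle top [array([-0.0802, -0.329 ]), array([0.0027, 0.0204]), np.float64(23.1365)] 75 0.11677021659365866
tab top [array([-0.0001,  0.05  ]), array([0.0289, 0.0172]), np.float64(0.0288)] 0.118
tcp [0.4541 0.0911 0.2549] yaw -88.23 tilt x [-1.5e-03 -9.0e-04 -1.0e+00] w 0.0526 F [ 0.8 -0.1 -1.2] t 49.55 j6 56.0
 shift now cm [ 16.47 -15.75  -5.1 ] max 16.5
 turn rx 0.2604 after turn shift cm [ 16.47 -16.54  -0.88]
 level turn (tool) [-0.      0.0016 -0.0009]
```

View pics/w20.png

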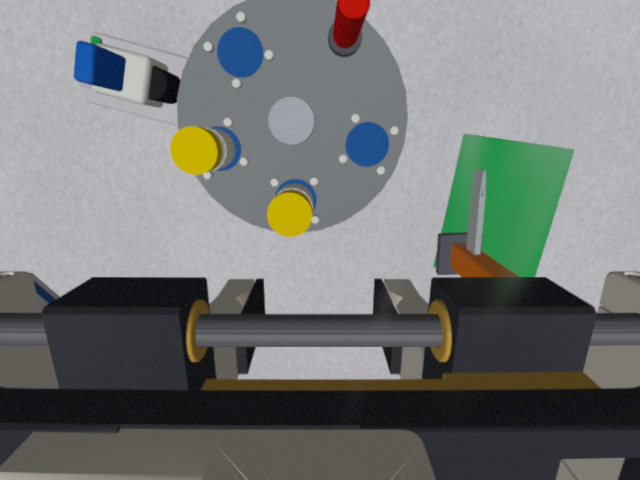

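Run:
```python
from h import *
mc=np.array([.4537,-.1242]); a=np.radians(-5.6); ex=np.array([np.cos(a),np.sin(a)]); ey=np.array([-ex[1],ex[0]])
for n in ["scene","side"]:
    im,d=r.capture(n); cv2.imwrite(f"pics/{n}9.png",im); w=cloud(n,d)
    hsv=cv2.cvtColor(im,cv2.COLOR_BGR2HSV); H,S=hsv[...,0].astype(int),hsv[...,1]
    near=np.isfinite(w[...,0])&(w[...,0]>.3)&(w[...,0]<.6)&(w[...,1]>-.25)&(w[...,1]<.0)
    p=w[near&(H>6)&(H<16)&(S>140)]
    for lo,hi in((.03,.06),(.06,.09),(.09,.112),(.117,.128)):
        q=p[(p[:,2]>lo)&(p[:,2]<hi)]
        if len(q): print(n,lo,q[:,:2].mean(0).round(4),len(q))
    t=p[p[:,2]>.117][:,:2].mean(0)-mc if (p[:,2]>.117).any() else np.zeros(2); print("in mat",(t@ex).round(4),(t@ey).round(4))
    G=w[near&(H>50)&(H<85)&(S>120)]; print("mat",[np.round(v,4) for v in cv2.minAreaRect(G[:,:2].astype(np.float32))],"top z",p[:,2].max())
a=cv2.imread("pics/scene9.png")[180:380,150:430]; cv2.imwrite("pics/end.png",cv2.resize(a,(800,571),interpolation=cv2.INTER_CUBIC))
```

```text
scene 0.03 [ 0.408  -0.0683] 40
scene 0.06 [ 0.4109 -0.0725] 68
scene 0.09 [ 0.4116 -0.0735] 58
scene 0.117 [ 0.4038 -0.0769] 69
in mat -0.0543 0.0422
mat [array([ 0.454 , -0.1247]), array([0.129 , 0.1612]), np.float64(85.6652)] top z 0.12631927486550687
side 0.03 [ 0.3962 -0.0881] 97
side 0.06 [ 0.3966 -0.0887] 98
side 0.09 [ 0.396  -0.0888] 81
side 0.117 [ 0.398  -0.0828] 82
in mat -0.0597 0.0357
mat [array([ 0.4537, -0.1229]), array([0.1287, 0.1532]), np.float64(83.9969)] top z 0.12822034789000825
```

```bash
python3 -c "
from h import *
s=r.get_state();print(s['time_s'],s['contact_force']);r.close_job()"
```

```text
49.65 [-0.31685905  0.45017167  0.47897218]
the job is handed in; nothing more can be done
```

I set the gap, loaded both sample jars, turned the deck to its end stop and handed the job in at about 50 s. It gave no verdict.

- **Gap:** I stood the feeler with its blade in the open gap, then moved the head in by its tab until it stopped on the blade (force rose from about 4 N to 8 N). I gripped the feeler again, pushed it about 5 mm further in with clear drag (tip about 37 mm past the gap point), and pulled it out. After the pull-out the tab read 0.7 to 1 mm further out than when it was pinched. I put the gap at about 6–7 mm, inside 4.8–8.2 mm, but I did not measure it directly.
- **Jars:** only two were present. After the turn both stood upright, within about 1 mm of their pocket centres.
- **Deck:** it stopped with a clear rise in force after about 384° of travel, which puts it at 6.75 rad or more.
- **Feeler:** I put it down near the middle of the mat, but later found it had been shifted about 5.5 cm, to about (-57, +41) mm in the mat's frame. It was still upright with its middle over the mat, about 23 mm inside the limits, so I left it. Its foot reaches about 1–2 mm past the mat's edge.
- **Camera agreement:** the scene and side cameras differed by about 6 mm on the feeler's place. Both put it inside the limits.
- **Not checked:** I did not measure the amber bottle or the two boxes again at the end; the arm was kept clear of them. The final overview picture was refused because the picture limit was reached, so the last checks are numbers only.

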